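# Lock the open cover stud with the stud key

## Robot

A 7-joint arm with a two-finger parallel gripper is mounted at the origin on a cart in front of the work surface, level with it; the furniture and walls round the work are solid. World frame = base frame: x ahead of the robot, y to its left, z up, the work surface at z = 0. Lengths are in m, angles in rad, forces in N, time in s.
With the tool pointing down it reaches from about 0.425 to 0.875 m from the base axis. Payload 4.7 kg.
Tool frame: the origin (TCP) lies at the very end of the fingers, on their centre line; the grasp point (between the pads) lies 19 mm behind it; x points along the fingers, y is the direction in which the jaws open and shut, and the axes are right-handed (so a half turn about x gives the same grasp; the last joint's range is limited). The gripper opens to 87 mm and grips with 3 to 60 N. Pads are 19 mm wide; open, the fingers measure 117 mm over their backs; the gripper's body (75 mm by 190 mm) begins 51 mm behind the grasp point.
Start: joints at [-1.326, 0.321, -0.07, 1.45, 0.023, 1.371, -0.057], TCP at [0.149, 0.633, 0.223] pointing down, gripper open.
Joint ranges: [-2.86, 2.86], [-0.3, 2.09], [-1.38, 1.24], [0.06, 2.45], [-1.56, 4.7], [0.09, 2.05], [-2.69, 2.69]. Speed limits (rad/s): [2.57, 2.57, 3.14, 3.14, 3.14, 3.14, 3.14].

## Interface

Orientations are given as a rotation vector (axis times angle).
In Python, from bench import ctrl gives the robot as it stands.
- The arm moves only by the tool step_arm, never from a script. Its argument "increments" is one flat list of numbers, 6 for each row, row after row: the shift along the tool's x, y, z in cm, then the turn, a rotation vector about the tool's x, y, z in rad. In form: [tx, ty, tz, ax, ay, az, tx, ty, tz, ax, ay, az, ...]. A call has 1 to 12 rows; each row shifts and turns the commanded pose from where the row before left it, along the tool's axes as they then stand; what a row does not reach is not made up. A row lasts 1/8 s, in which the tool goes at most 62.5 mm and 10.7 degrees, less where a joint would pass 70% of its speed; a pose out of reach is approached as far as the arm can. A call with a gripper value outside its range is refused whole. "fingers" is the opening in per cent of the stroke, from 0 (shut) to 100 (fully open), set as the call begins (left out, the last holds). The fingers move at their own pace and stop on an object; "force" is the grip in N (left out, the last holds). Time passes only in rows, so rows that do not move let the fingers close. It gives the time, the measured TCP pose, the force and the opening at its end, in the units of the state.
- ctrl.get_state(): the state, without advancing time (a new reading comes with each control period).
- ctrl.get_image(name): name is "side" or "top"; returns the picture (400x640x3 uint8, red, green, blue); there is no depth.
- ctrl.camera_params(name): a dict with "vertical_fov" (degrees; the focal length in pixels is half the picture's height over the tangent of half this angle, whatever the lens; pixels are square), "cx", "cy" (the principal point, pixels), "R" (3x3) and "t" (3): a world point X has camera coordinates R X + t. Camera axes: x right, y down, z forward; pixel columns grow to the right and rows downward; lengths in m; the calibration is good to about 2 mm. A picture is of the moment at which its call begins. camera_params takes no time and is no camera call.
- ctrl.close_job(): hands the job in, once; it reports no verdict.
Trained networks look in the newest picture that a camera, given by its name, has taken for a name from the list of things; names that differ only in an ending like _2 or _b are one class to them, and where a whole thing is asked for, a point or a joint stands for the part that bears it (a point fixed in the world has none). Each returns a list of dicts, best first, with "score" (0 to 1); they miss things now and then, are a little off and sometimes report something else, mostly with a low value. They report only what shows in the picture. A call takes as long as a camera call. They do not tell look-alikes from the thing itself.
- ctrl.search_frame(camera, name): "xyz" ([x, y, z] in m, in the coordinates of the camera as it stood for that picture, good to about 4 mm: the middle of the surface that is visible of it).
- ctrl.silhouettes(camera, name): "pixels" (400x640 bool, what is visible of it).
- ctrl.spot_point(camera, name): "xyz" ([x, y, z] in m, in the coordinates of the camera as it stood for that picture, good to about 4 mm: a listed point, or the origin of a listed thing).
The state is a dict: "time": time; "joint_positions": joint angles; "qd": joint speeds; "joint_torque": joint torques, N m; "position": TCP position; "tool_rot": TCP orientation; "ft_force": force on the tool from outside, world axes, zero at the start; "torque": the same for the moment, N m; "grip_width": opening from 0.0 (shut) to 1.0 (fully open).
Only numpy, scipy, OpenCV 4.12 (cv2) and the standard library are available. Lean on these libraries where they do the work, as an engineer would, in place of code of your own. Each camera call takes 0.05 s, during which the arm holds its last target.

## Task

One of the four quarter-turn studs on the instrument module's service cover is still open: it stands higher than the others and its slot lies crosswise to theirs. Take the stud key from its rest, fit its blade in that stud's slot, press it down gently and turn it about a quarter turn clockwise until you feel it drop into its catch, without forcing it in either direction; then stand the key back in its rest. Only the key should touch the stud, and leave the vial, timer, jar and screwdriver where they are.

Things in the scene. Friction and masses are not known exactly. Their poses are not given: they have to be found in the camera images.
- module: Fixed grey instrument module, 160 (x) x 200 (y) x 62 mm high. Origin: centre of its underside, on the bench. Four slotted stud heads, 24 mm across, stand on its cover at x +-50, y +-68 mm. Three are locked: head top 8 mm above the cover, slot along the module's x. One is open: top 17 mm above the cover, slot along the module's y; its corner varies.
- stud_top (a point): The open stud: centre of the top of its steel head, on its axis. The frame turns and sinks with the stud. The slot runs along its y right across the head, 5 mm wide, 5 mm deep (the key has about 0.2 rad of play in it). Top 17 mm above the cover when open, about 9 mm when locked; the slot's floor stays above the cover.
- stud_press (a joint): How far the open stud is pressed down, m: 0 open, held up by a spring; from 0.0025 it can turn; about 0.004 when pressed on its inner track, which takes about 7 N; about 0.0105 when pressed home in its catch, springing back to about 0.0083 when let go, where it stays.
- stud_turn (a joint): Clockwise turn of the open stud seen from above, rad: 0 open. Turns only while pressed, with little resistance (under 0.1 N m). Somewhere between 0.95 and 1.4 rad (differs each time, cannot be seen) its track ends and, if pressed with 10 to 15 N, it drops 5 mm into its catch. A solid stop stands 0.1 to 0.2 rad beyond that.
- key: Loose stud key, about 110 g, 92 mm tall, upright. Origin: middle of the blade's bottom edge, z up. Blade 3 mm thick (x; lowest 2 mm: 2 mm), 16 mm wide (y), 9 mm long; shaft 13 mm diameter; collar 30 mm diameter at 45 to 50 mm height; black flat handle at 50 to 92 mm, 14 mm thick (x) by 36 mm wide (y), gripped across its thickness. Same after half a turn.
- key_rest: Fixed grey block 60 x 60 x 50 mm high with an upright round hole of 21 mm with bevelled mouth right through its middle. Origin: centre of its underside, on the bench. The key stands in the hole, collar on the block's top, so that the key's origin is 5 mm above the bench.
- vial: Small glass vial with a cap, 25 mm across, 57 mm tall, standing between rest and module; bystander. Origin: centre of its underside.
- timer: White timer 70 x 62 x 18 mm lying behind the module; bystander. Origin: centre of its underside.
- driver: Screwdriver 181 mm long lying left of the module; bystander, not needed. Origin: under its middle.
- jar: White jar with a lid, 51 mm across, 56 mm tall, left of the module; bystander. Origin: centre of its underside.
Mind the look-alikes: they are no part of the job. Leave any green or red look-alike of the key_rest alone.

How it is judged:
On the way, in this order (a step that is already met when the one before it is completed fails the run):
1. the key is lifted clear of its rest (height (world z) of key above 0.06 m), for 0.1 s.
2. the key, blade in the slot, holds the stud pressed down and has started to turn it (value of joint stud_turn above 0.5 rad and value of joint stud_press above 0.002 m and horizontal distance between key and stud_top below 0.008 m and contact force between key and stud_turn above 1 N), for 0.05 s.
3. the stud has dropped into its catch (value of joint stud_press above 0.0072 m and value of joint stud_turn above 0.8 rad), for 0.2 s.
At the end, for the whole second after the job is handed in: The stud has dropped into its catch (pressed in by more than 7.2 mm, turned by more than 0.8 rad) and stays so; the key stands upright (within 0.1 rad) in its rest, within 6 mm of the hole's centre, its origin less than 9 mm above the bench, at rest and released (all of step 3 and horizontal distance between key and key_rest below 0.006 m and height (world z) of key below 0.009 m and angle between key's own z axis and vertical below 0.1 rad and linear speed of key below 0.02 m/s); the robot touches nothing.
It fails at once if the key bears on the stud with more than 35 N (pressed too hard, or forced against its stop) (contact force between key and stud_turn above 35 N).
It fails at once if the key bears on the module with more than 20 N (contact force between key and module above 20 N).
It fails at once if the stud is touched by the gripper itself (contact force between any of the fingers, the arm and stud_turn above 0.5 N).
It fails at once if a bystander is moved by more than 30 mm (distance of any of vial, timer, driver, jar from where it was at the start of the episode above 0.03 m).
It also fails if it takes over 72 s, if anything falls off the work surface, if the arm or the gripper's body presses on something with over 40 N, if the wrist force passes 120 N, or if a joint passes its speed limit or range.

## Working session

There is one attempt and no reset: what is moved stays moved. The work goes in short steps, Python scripts to look and compute and a tool call to move; the robot and the scene stay as the last step left them, time stands still between calls to the robot, and variables do not carry over. Pictures are saved under pics/ and viewed, and the job is handed in when it is done.

Besides the shell and the picture viewer there is one more tool, called after "Call:" in YAML: its name, and indented under it one key for each argument. step_arm: Moves the arm, as the interface text tells. Its arguments: {"type":"object","properties":{"increments":{"type":"array","items":{"type":"number"}},"fingers":{"type":"number"},"force":{"type":"number"}},"required":["increments"]}

```bash
ls; mkdir -p pics; cat > h.py <<'E'
from bench import ctrl
import numpy as np, cv2
from scipy.spatial.transform import Rotation as Ro
def save(n,cam):
    im=ctrl.get_image(cam); cv2.imwrite(f'pics/{n}.png',im[:,:,::-1]); return im
def w(cam,p):
    c=ctrl.camera_params(cam); return np.array(c['R']).T@(np.array(p)-np.array(c['t']))
def proj(cam,X):
    c=ctrl.camera_params(cam); f=200/np.tan(np.radians(c['vertical_fov'])/2)
    q=np.array(c['R'])@np.array(X)+np.array(c['t']); return f*q[0]/q[2]+c['cx'],f*q[1]/q[2]+c['cy']
def ray(cam,u,v,z):
    c=ctrl.camera_params(cam); f=200/np.tan(np.radians(c['vertical_fov'])/2)
    R=np.array(c['R']);t=np.array(c['t']); o=-R.T@t; d=R.T@np.array([(u-c['cx'])/f,(v-c['cy'])/f,1]); return o+d*(z-o[2])/d[2]
E
python3 - <<'E'
from h import *
for c in('top','side'):
    save(c+'0',c); p=ctrl.camera_params(c);print(c,p)
    for n in('module','stud_top','key','key_rest','vial','timer','jar','driver'):
        print(n,[(round(d['score'],2),w(c,d['xyz']).round(4).tolist()) for d in ctrl.spot_point(c,n)[:3]])
print(ctrl.get_state())
E
```

```text
pics
top {'vertical_fov': 50.71790603362126, 'cx': 321.0587188649805, 'cy': 192.44414793412153, 'R': array([[-0.01454891, -0.99988383,  0.00454404],
       [-0.98670539,  0.01362118, -0.16194733],
       [ 0.16186662, -0.00683978, -0.98678894]]), 't': array([-0.01096743,  0.59218723,  1.34899337])}
module [(0.88, [0.5098, 0.1125, -0.0072])]
stud_top [(0.56, [0.5754, 0.0675, 0.0813])]
key [(0.67, [0.4915, -0.2551, 0.0039])]
key_rest [(0.84, [0.493, -0.255, 0.0017]), (0.75, [0.4826, -0.131, 0.0027]), (0.64, [0.4959, -0.3771, -0.0045])]
vial [(0.47, [0.5864, -0.1308, 0.0052])]
timer [(0.79, [0.7325, 0.1067, -0.0004])]
jar [(0.73, [0.6569, 0.3492, -0.0043]), (0.7, [0.5905, -0.1325, 0.0051]), (0.56, [0.494, -0.2528, 0.0048])]
driver [(0.56, [0.4265, 0.3716, 0.0016])]
side {'vertical_fov': 45.461005032756866, 'cx': 299.66993596923425, 'cy': 199.82113140853852, 'R': array([[-0.99971236,  0.01414685,  0.01936675],
       [-0.01135041,  0.43227264, -0.90167152],
       [-0.02112753, -0.90163198, -0.43198773]]), 't': array([0.56696809, 0.0927717 , 1.32653256])}
module [(0.74, [0.5076, 0.1159, 
[... 310 characters left out ...]
83, [0.4309, 0.3791, 0.0004])]
{'time': 0.9, 'joint_positions': array([-1.32588657,  0.32098386, -0.07010558,  1.45049747,  0.02256464,
        1.37078915, -0.05693885]), 'qd': array([ 0.00172872, -0.00057569,  0.0003302 ,  0.00262907, -0.00027364,
       -0.00231443,  0.00089887]), 'joint_torque': array([ 6.15148474e-05, -4.91092229e+01, -4.03409405e-01, -3.12766600e+01,
       -6.37607323e-02,  3.35256080e-02,  1.38328807e-05]), 'position': array([0.14871175, 0.6327849 , 0.22259832]), 'tool_rot': array([ 0.18130503,  1.56316908, -0.18113775]), 'ft_force': array([0.9480332 , 0.15144707, 0.4466938 ]), 'torque': array([ 0.01008368,  0.01861002, -0.02452111]), 'grip_width': 1.0035455325639222}
```

View pics/top0.png

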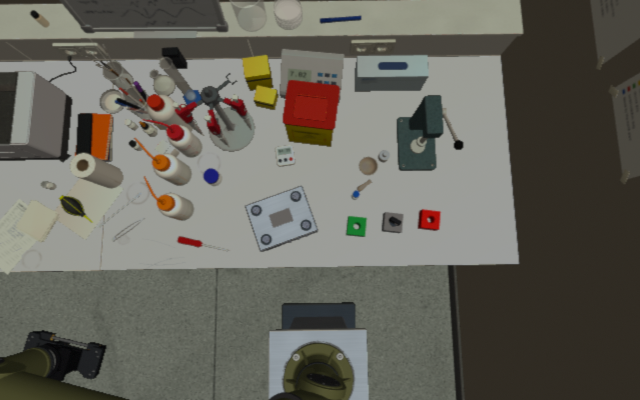

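View pics/side0.png

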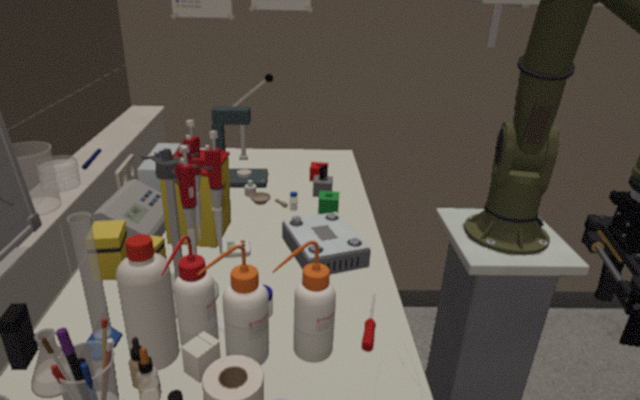

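```bash
python3 - <<'E'
import cv2
t=cv2.imread('pics/top0.png');s=cv2.imread('pics/side0.png')
import numpy as np
from h import *
def crop(im,cam,X,r):
    u,v=map(int,proj(cam,X)); print(cam,X,u-r,v-r); return cv2.resize(im[v-r:v+r,u-r:u+r],(380,290*380//380+90),interpolation=cv2.INTER_CUBIC)
a=np.hstack([crop(t,'top',[.51,.1125,.07],75)[:300*2],crop(t,'top',[.4925,-.2545,.06],38)])
b=np.hstack([crop(s,'side',[.51,.1125,.07],75),crop(s,'side',[.4925,-.2545,.06],38)])
cv2.imwrite('pics/c0.png',a);cv2.imwrite('pics/c1.png',b)
E
```

```text
top [0.51, 0.1125, 0.07] 205 141
top [0.4925, -0.2545, 0.06] 355 183
side [0.51, 0.1125, 0.07] 248 154
side [0.4925, -0.2545, 0.06] 284 137
```

View pics/c0.png

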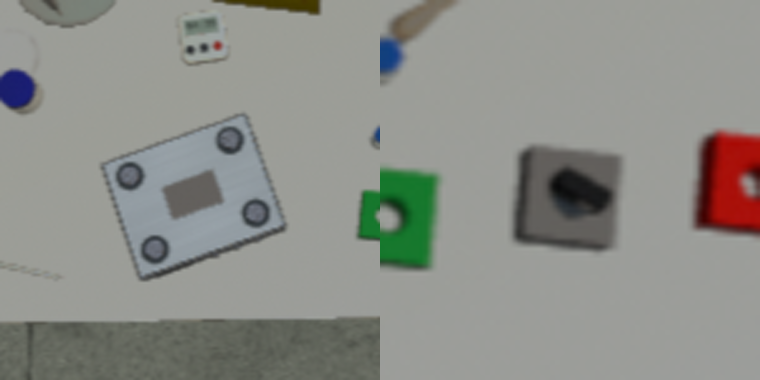

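View pics/c1.png

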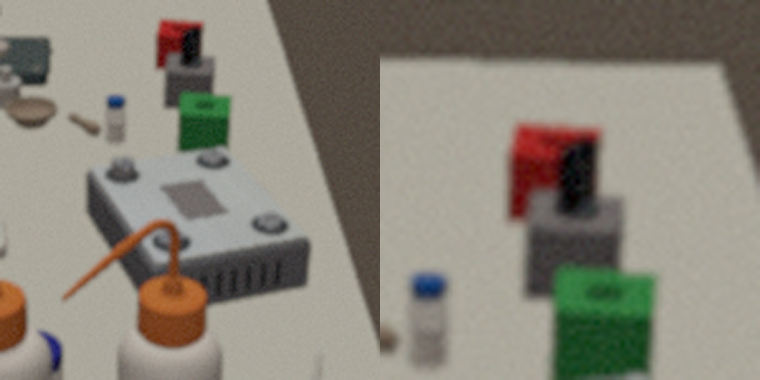

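```bash
cat > meas.py <<'E'
from h import *
def studs(cam,pose,im):
    pass
E
python3 - <<'E'
from h import *
im=cv2.imread('pics/top0.png'); g=cv2.cvtColor(im,cv2.COLOR_BGR2GRAY)
k=8;x0,y0=235,175
c=cv2.resize(g[y0:y0+85,x0:x0+95],None,fx=k,fy=k,interpolation=cv2.INTER_CUBIC)
cc=cv2.HoughCircles(cv2.GaussianBlur(c,(9,9),2),cv2.HOUGH_GRADIENT,1,150,param1=60,param2=15,minRadius=28,maxRadius=60)[0]
cv=cv2.cvtColor(c,cv2.COLOR_GRAY2BGR)
pts=[]
for x,y,r in cc[:10]:
    cv2.circle(cv,(int(x),int(y)),int(r),(0,0,255),1)
    u,v=(x+.5)/k-.5+x0,(y+.5)/k-.5+y0; print(u,v,r/k,ray('top',u,v,.07)[:2],ray('top',u,v,.079)[:2])
cv2.imwrite('pics/m0.png',cv)
# networks masks
from bench import ctrl
im2=ctrl.get_image('top')
for n in('module','key','key_rest'):
  for d in ctrl.silhouettes('top',n)[:3]:
    m=d['pixels'].astype(np.uint8); ct=max(cv2.findContours(m,0,2)[0],key=cv2.contourArea)
    print(n,round(d['score'],2),m.sum(),cv2.minAreaRect(ct))
d=ctrl.silhouettes('top','stud_top'); print([(x['score'],np.argwhere(x['pixels']).mean(0)[::-1],x['pixels'].sum()) for x in d])
E
```

```text
295.125 195.875 5.4375 [0.57826501 0.06533057] [0.57685599 0.06483229]
265.625 239.0 5.5125 [0.4399378  0.16031716] [0.43944612 0.15918896]
305.625 224.625 5.475 [0.48415458 0.03198125] [0.48336967 0.03170413]
256.0 210.0 5.55 [0.53377416 0.19205709] [0.5326602 0.1907184]
module 0.84 2733 ((281.208251953125, 218.4521026611328), (51.204315185546875, 62.105873107910156), 70.70995330810547)
key 0.47 77 ((395.0, 221.0), (8.0, 10.0), 90.0)
key_rest 0.77 344 ((392.7673645019531, 222.3267364501953), (21.293794631958008, 19.801239013671875), 5.710593223571777)
key_rest 0.61 338 ((356.5, 226.0), (18.0, 19.0), 90.0)
key_rest 0.6 390 ((429.04266357421875, 220.1158447265625), (21.534149169921875, 18.773361206054688), 6.340191841125488)
[(0.4, array([295.5862069 , 195.72413793]), np.int64(29))]
```

View pics/m0.png

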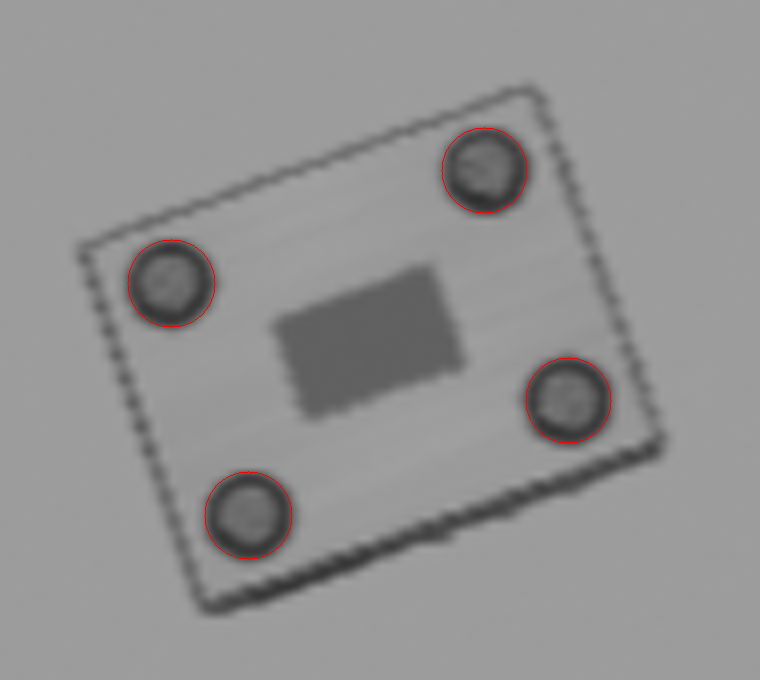

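```bash
python3 - <<'E'
from h import *
px=[(295.125,195.875),(265.625,239.0),(305.625,224.625),(256.0,210.0)]
L=np.array([(50,-68),(-50,68),(-50,-68),(50,68)])/1000
for z in(.062,.066,.07,.074):
    P=np.array([ray('top',u,v,z)[:2] for u,v in px])
    A=P-P.mean(0); a=np.angle(sum((A[:,0]+1j*A[:,1])*np.conj(L[:,0]+1j*L[:,1])))
    R=np.array([[np.cos(a),-np.sin(a)],[np.sin(a),np.cos(a)]]); s=(A*(L@R.T)).sum()/(L**2).sum()
    print(z,P.mean(0),a,s,(A-L@R.T).round(4).tolist(),'stud',P.mean(0)+R@[.05,-.068])
c=ctrl.camera_params('top');print(-np.array(c['R']).T@c['t'])
im=cv2.imread('pics/top0.png')
cv2.imwrite('pics/k0.png',cv2.resize(im[205:237,377:413],None,fx=16,fy=16,interpolation=cv2.INTER_CUBIC))
s=cv2.imread('pics/side0.png'); 
cv2.imwrite('pics/k1.png',cv2.resize(s[160:210,295:345],None,fx=11,fy=11,interpolation=cv2.INTER_CUBIC))
cv2.imwrite('pics/m1.png',cv2.resize(s[205:280,275:375],None,fx=8,fy=8,interpolation=cv2.INTER_CUBIC))
for q in ([.492,-.2545,.097],[.492,-.2545,.05],[.492,-.2545,.0]): print(proj('top',q),proj('side',q))
E
```

```text
0.062 [0.50987721 0.11314203] 0.33424171413331216 0.9992647991562953 [[0.0001, 0.0005], [0.0, 0.0003], [-0.0001, -0.0003], [-0.0, -0.0005]] stud [0.57941778 0.06530784]
0.066 [0.50945504 0.11278178] 0.3342417141333117 0.9963368181763096 [[-0.0001, 0.0006], [0.0002, 0.0002], [-0.0, -0.0], [-0.0001, -0.0008]] stud [0.57899561 0.06494759]
0.07 [0.50903287 0.11242153] 0.33424171413331194 0.9934088371963234 [[-0.0003, 0.0007], [0.0004, 0.0001], [0.0, 0.0002], [-0.0002, -0.001]] stud [0.57857344 0.06458734]
0.074 [0.5086107  0.11206127] 0.33424171413331205 0.9904808562163374 [[-0.0005, 0.0009], [0.0006, -0.0001], [0.0001, 0.0004], [-0.0003, -0.0012]] stud [0.57815126 0.06422708]
[ 0.36579777 -0.00980562  1.42712471]
(np.float64(395.9235099175291), np.float64(220.1257785269336)) (np.float64(322.9694182283471), np.float64(164.8063453599434))
(np.float64(393.344076971749), np.float64(221.52187444562955)) (np.float64(322.3738766162034), np.float64(178.54811066520358))
(np.float64(390.783629209348), np.float64(222.90769479694757)) (np.float64(321.7574980013856), np.float64(192.77067730251835))
```

View pics/k0.png

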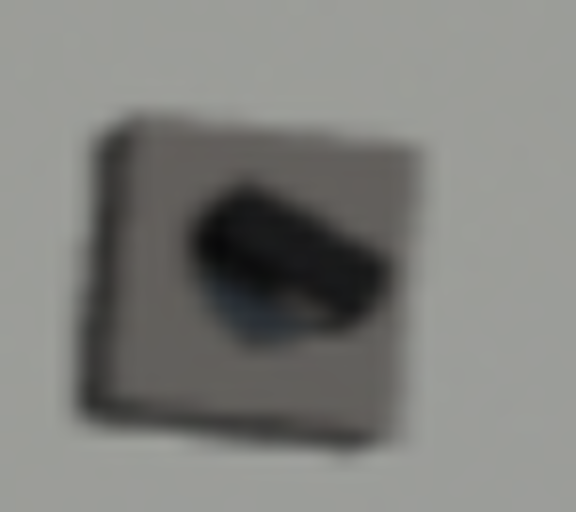

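View pics/k1.png

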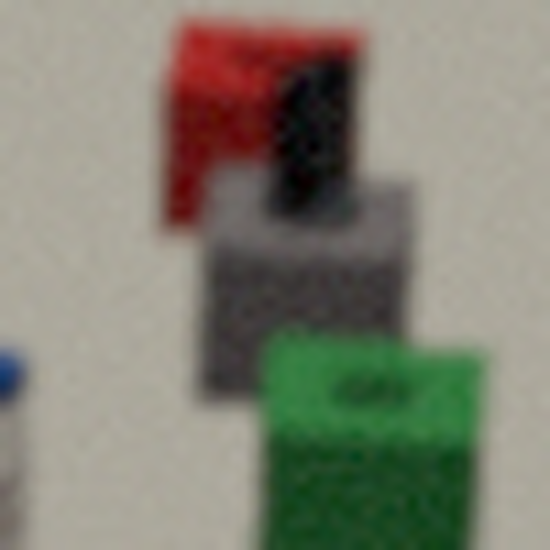

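View pics/m1.png

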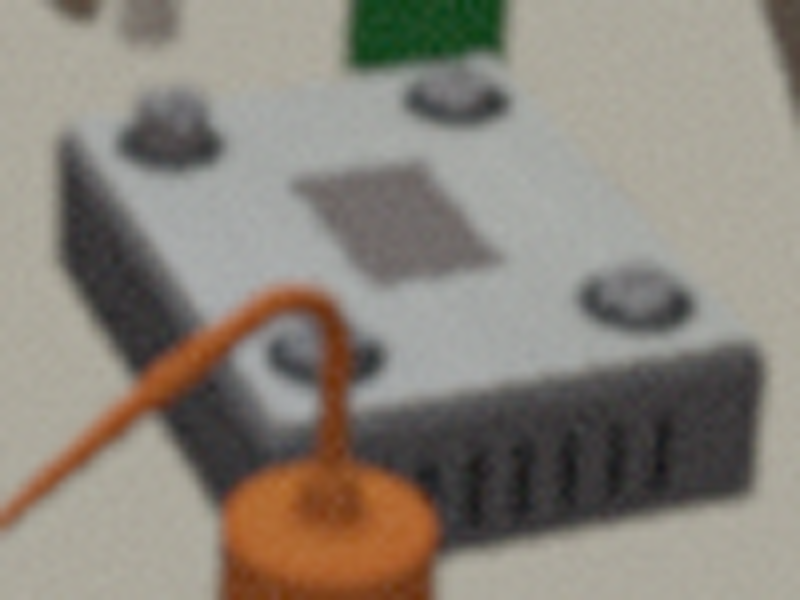

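```bash
cat >> h.py <<'E'
from scipy.optimize import minimize
def hullmask(pts,cam,box,k):
    x0,y0,wd,ht=box
    q=np.array([proj(cam,p) for p in pts]); q=((q-[x0,y0]+.5)*k-.5)
    h=cv2.convexHull((q*16).astype(np.int32)); m=np.zeros((ht*k,wd*k),np.float32); cv2.fillConvexPoly(m,h,1,shift=4); return m
def boxpts(x,y,a,lx,ly,z0,z1):
    c,s=np.cos(a),np.sin(a)
    return [(x+c*i-s*j,y+s*i+c*j,z) for i in(-lx/2,lx/2) for j in(-ly/2,ly/2) for z in(z0,z1)]
def fitbox(im,darkfn,cam,box,guess,lx,ly,z0,z1,k=8):
    x0,y0,wd,ht=box
    c=cv2.resize(im[y0:y0+ht,x0:x0+wd].astype(np.float32),None,fx=k,fy=k,interpolation=cv2.INTER_CUBIC)
    t=darkfn(c).astype(np.float32)
    f=lambda p:np.abs(hullmask(boxpts(p[0]/100,p[1]/100,p[2],lx,ly,z0,z1),cam,box,k)-t).sum()/t.sum()
    best=None
    g=np.array([guess[0]*100,guess[1]*100,guess[2]])
    for da in(-.2,0,.2):
        r=minimize(f,g+[0,0,da],method='Nelder-Mead',options=dict(initial_simplex=g+[0,0,da]+np.array([[0,0,0],[.6,0,0],[0,.6,0],[0,0,.2]]),xatol=.005,fatol=1e-4))
        if best is None or r.fun<best.fun: best=r
    return best.x/[100,100,1],best.fun,t
E
python3 - <<'E'
from h import *
im=cv2.imread('pics/top0.png')[:,:,::-1]
box=(377,205,36,32)
r,f,t=fitbox(im,lambda c:c.max(2)<65,'top',box,(.492,-.2545,-.55),.014,.036,.055,.097); print('key',r,f)
cv2.imwrite('pics/kt.png',t*255)
r,f,t2=fitbox(im,lambda c:c.min(2)<128,'top',box,(.492,-.2545,-.1),.06,.06,.0,.05); print('rest',r,f)
cv2.imwrite('pics/kt2.png',np.hstack([t,t2])*255)
# module
box=(235,175,95,85)
r,f,t=fitbox(im,lambda c:np.ones(c.shape[:2]),'top',box,(.51,.113,.334),.16,.2,.0,.062) if 0 else (0,0,t)
# IK-free jaw direction now
s=ctrl.get_state(); print(Ro.from_rotvec(s['tool_rot']).as_matrix().round(3))
E
```

```text
key [ 0.4913108  -0.25286364 -0.50116724] 0.363177627325058[ WARN:0@4.658] global loadsave.cpp:1063 imwrite_ Unsupported depth image for selected encoder is fallbacked to CV_8U.
Traceback (most recent call last):
  File "h.py", line 30, in fitbox
    r=minimize(f,g+[0,0,da],method='Nelder-Mead',options=dict(initial_simplex=g+[0,0,da]+np.array([[0,0,0],[.6,0,0],[0,.6,0],[0,0,.2]]),xatol=.005,fatol=1e-4))
  File "h.py", line 26, in <lambda>
    f=lambda p:np.abs(hullmask(boxpts(p[0]/100,p[1]/100,p[2],lx,ly,z0,z1),cam,box,k)-t).sum()/t.sum()
                      ~~~~~~~~^^^^^^^^^^^^^^^^^^^^^^^^^^^^^^^^^^^^^^^^^^^^^^^^^^^^^^
  File "h.py", line 17, in hullmask
    q=np.array([proj(cam,p) for p in pts]); q=((q-[x0,y0]+.5)*k-.5)
                ~~~~^^^^^^^
  File "h.py", line 9, in proj
    c=ctrl.camera_params(cam); f=200/np.tan(np.radians(c['vertical_fov'])/2)
ValueError: time passes only in moves, steps and waits
```

```bash
python3 - <<'E'
from bench import ctrl
import pickle
pickle.dump({c:ctrl.camera_params(c) for c in('top','side')},open('cam.pkl','wb'))
E
sed -i 's/ctrl.camera_params(cam)/CAM[cam]/' h.py; sed -i '1i import pickle; CAM=pickle.load(open("cam.pkl","rb"))' h.py
cat > fit.py <<'E'
from h import *
def cc(m,pt):
    n,l=cv2.connectedComponents(m.astype(np.uint8)); return (l==l[pt[1],pt[0]])&(l>0)
im=cv2.imread('pics/top0.png')[:,:,::-1]
box=(377,205,36,32)
r,f,t=fitbox(im,lambda c:cc(c.max(2)<62,(150,125)),'top',box,(.492,-.2545,-.55),.014,.036,.055,.097); print('key',r,f)
m=hullmask(boxpts(*r,.014,.036,.055,.097),'top',box,8)
r,f,t2=fitbox(im,lambda c:c.min(2)<125,'top',box,(.492,-.2545,-.1),.06,.06,.0,.05); print('rest',r,f)
m2=hullmask(boxpts(*r,.06,.06,.0,.05),'top',box,8)
cv2.imwrite('pics/kt2.png',np.hstack([t*127+m*127,t2*127+m2*127]).astype(np.uint8))
E
python3 fit.py
```

```text
key [ 0.49134922 -0.25244134 -0.53191451] 0.19023087620735168
rest [ 0.49131278 -0.25308239 -0.13201163] 0.023658044636249542
```

View pics/kt2.png

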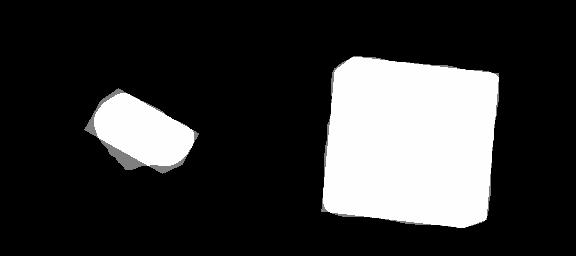

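```bash
cat >> h.py <<'E'
def pose():
    s=ctrl.get_state(); M=Ro.from_rotvec(s['tool_rot']).as_matrix(); return s,M
def info():
    s,M=pose(); print('t',round(s['time'],2),'pos',s['position'].round(4),'psi',round(np.arctan2(M[1,1],M[0,1]),4),'toolx',M[:,0].round(4),'F',s['ft_force'].round(2),'T',s['torque'].round(3),'w',round(s['grip_width'],4),'q',s['joint_positions'].round(3))
def plan(target,psi,n,level=True):
    """n equal rows: first-row-based interpolation; psi jaw dir, tool down"""
    s,M=pose(); p=s['position']
    c,sn=np.cos(psi),np.sin(psi)
    T=np.array([[0,c,sn],[0,sn,-c],[-1,0,0]],float)
    rv=Ro.from_matrix(M.T@T).as_rotvec()
    out=[];C=M.copy();cp=p.copy()
    for i in range(1,n+1):
        tp=p+(np.array(target)-p)*i/n; TM=M@Ro.from_rotvec(rv*i/n).as_matrix()
        sh=(C.T@(tp-cp)*100).round(2); rr=Ro.from_matrix(C.T@TM).as_rotvec().round(3)
        cp=cp+C@sh/100; C=C@Ro.from_rotvec(rr).as_matrix()
        out+= [*sh,*rr]
    print([float(x)+0.0 for x in out]); print('end',cp.round(4),'|rv|/n',np.linalg.norm(rv)/n,'step mm',np.linalg.norm(np.array(target)-p)*1000/n)
E
python3 - <<'E'
from h import *
info(); plan((.30,.50,.40),1.57,6)
E
```

```text
t 1.15 pos [0.1487 0.6328 0.2226] psi 1.34 toolx [ 1.e-04  1.e-04 -1.e+00] F [-0.48 -0.12  1.13] T [-0.025 -0.026  0.021] w 1.0022 q [-1.326  0.321 -0.07   1.451  0.023  1.371 -0.057]
[-2.96, -1.58, 2.96, -0.038, 0.0, 0.0, -2.95, -1.69, 2.9, -0.039, 0.0, 0.0, -2.96, -1.8, 2.83, -0.038, 0.0, 0.0, -2.96, -1.9, 2.76, -0.038, 0.0, 0.0, -2.95, -2.01, 2.69, -0.039, 0.0, 0.0, -2.96, -2.12, 2.6, -0.038, 0.0, 0.0]
end [0.3 0.5 0.4] |rv|/n 0.038326302125159514 step mm 44.7194090632195
```

Call:
step_arm:
  increments: [-5, 0, 0, 0, 0, 0, -5, 0, 0, 0, 0, 0, -5, 0, 2, 0.03, 0, 0, -3, 0, 4.5, 0.07, 0, 0, 0, 0, 5, 0.08, 0, 0, 0, 0, 5, 0.08, 0, 0, 0, 0, 5, 0.08, 0, 0, 0, 0, 5, 0.08, 0, 0, 0, 0, 5, 0.08, 0, 0, 0, 0, 5, 0.08, 0, 0, 0, 0, 5, 0.08, 0, 0, 0, 0, 5, 0.08, 0, 0]

```text
time: 2.65
position: [0.5349, 0.3899, 0.4024]
tool_rot: [0.759, 1.434, -0.759]
ft_force: [-1.1, 0.0, 0.8]
grip_width: 0.996
```

```bash
python3 - <<'E'
from h import *
info(); plan((.4915,-.2526,.20),-.53,12)
E
```

```text
t 2.65 pos [0.5349 0.3899 0.4024] psi 0.5975 toolx [ 0. -0. -1.] F [-1.08  0.04  0.81] T [-0.042  0.027 -0.016] w 0.9964 q [-0.838  0.339  0.246  1.085 -0.082  1.726 -0.021]
[1.69, -3.31, 4.22, 0.094, 0.0, 0.0, 1.68, -2.9, 4.52, 0.094, 0.0, 0.0, 1.69, -2.46, 4.77, 0.094, 0.0, 0.0, 1.69, -2.01, 4.97, 0.094, 0.0, 0.0, 1.68, -1.53, 5.15, 0.094, 0.0, 0.0, 1.69, -1.04, 5.26, 0.094, 0.0, 0.0, 1.69, -0.54, 5.34, 0.094, 0.0, 0.0, 1.68, -0.04, 5.37, 0.094, 0.0, 0.0, 1.69, 0.47, 5.34, 0.094, 0.0, 0.0, 1.68, 0.97, 5.28, 0.094, 0.0, 0.0, 1.69, 1.45, 5.17, 0.094, 0.0, 0.0, 1.69, 1.94, 5.0, 0.094, 0.0, 0.0]
end [ 0.4915 -0.2526  0.2   ] |rv|/n 0.093958718701666 step mm 56.25029976411909
```

Call:
step_arm:
  increments: [1.7, -3.3, 4.2, 0.094, 0, 0, 1.7, -2.9, 4.5, 0.094, 0, 0, 1.7, -2.5, 4.8, 0.094, 0, 0, 1.7, -2.0, 5.0, 0.094, 0, 0, 1.7, -1.5, 5.1, 0.094, 0, 0, 1.7, -1.0, 5.3, 0.094, 0, 0, 1.7, -0.5, 5.3, 0.094, 0, 0, 1.7, 0, 5.4, 0.094, 0, 0, 1.7, 0.5, 5.3, 0.094, 0, 0, 1.7, 1.0, 5.3, 0.094, 0, 0, 1.6, 1.4, 5.2, 0.094, 0, 0, 1.6, 1.9, 5.0, 0.094, 0, 0]

```text
time: 4.15
position: [0.4929, -0.2529, 0.2005]
tool_rot: [1.59, 0.909, -1.587]
ft_force: [1.3, -0.5, 0.7]
grip_width: 1.003
```

Call:
step_arm:
  increments: [0, 0, 0, 0, 0, 0, 0, 0, 0, 0, 0, 0]

```text
time: 4.4
position: [0.4932, -0.2508, 0.2006]
tool_rot: [1.587, 0.912, -1.586]
ft_force: [0.1, 0.5, 0.6]
grip_width: 1.0
```

```bash
python3 - <<'E'
from h import *
save('s1','side')
info(); plan((.4914,-.2527,.064),-.53,5)
E
```

```text
t 4.45 pos [ 0.4937 -0.25    0.2008] psi -0.5256 toolx [ 5.e-04  8.e-04 -1.e+00] F [0.46 0.55 0.96] T [-0.087  0.088 -0.02 ] w 0.997 q [-0.281  0.15   0.776  1.749 -0.11   1.287 -0.005]
[2.74, -0.01, 0.07, 0.001, 0.0, 0.0, 2.73, -0.01, 0.08, 0.001, 0.0, 0.0, 2.74, -0.02, 0.07, 0.001, -0.001, 0.0, 2.73, -0.01, 0.07, 0.001, 0.0, 0.0, 2.74, -0.01, 0.07, 0.0, 0.0, 0.0]
end [ 0.4914 -0.2527  0.064 ] |rv|/n 0.0009002483050403529 step mm 27.360201539900714
```

View pics/s1.png

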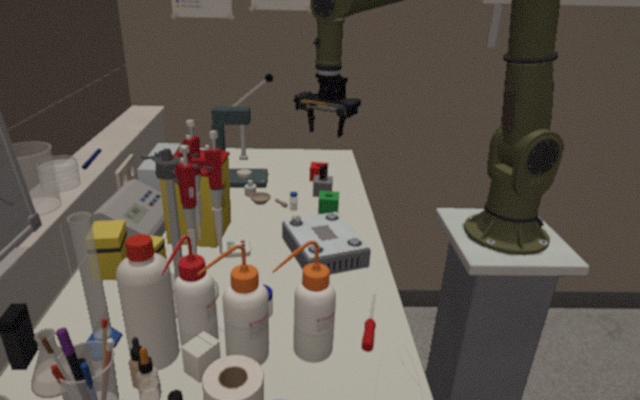

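Call:
step_arm:
  increments: [3, 0, 0.1, 0, 0, 0, 3, 0, 0.1, 0, 0, 0, 3, 0, 0.1, 0, 0, 0, 2, 0, 0, 0, 0, 0, 0, 0, 0, 0, 0, 0, 0, 0, 0, 0, 0, 0]

```text
time: 5.2
position: [0.4925, -0.254, 0.0917]
tool_rot: [1.587, 0.911, -1.584]
ft_force: [0.3, -0.5, 0.1]
grip_width: 1.0
```

```bash
python3 - <<'E'
from h import *
save('t2','top')
info(); plan((.4914,-.2527,.064),-.53,1)
im=cv2.imread('pics/t2.png')
cv2.imwrite('pics/t2c.png',cv2.resize(im[185:255,345:445],None,fx=8,fy=8,interpolation=cv2.INTER_CUBIC))
E
```

```text
t 5.25 pos [ 0.4925 -0.2542  0.0919] psi -0.5275 toolx [ 2.3e-03 -5.0e-04 -1.0e+00] F [-0.05 -0.24 -0.51] T [-0.093  0.131  0.022] w 0.9966 q [-0.232  0.27   0.758  1.872 -0.211  1.078  0.08 ]
[2.79, -0.18, -0.07, 0.002, -0.001, -0.002]
end [ 0.4914 -0.2527  0.064 ] |rv|/n 0.003437224429937738 step mm 27.94051974894105
```

View pics/t2c.png

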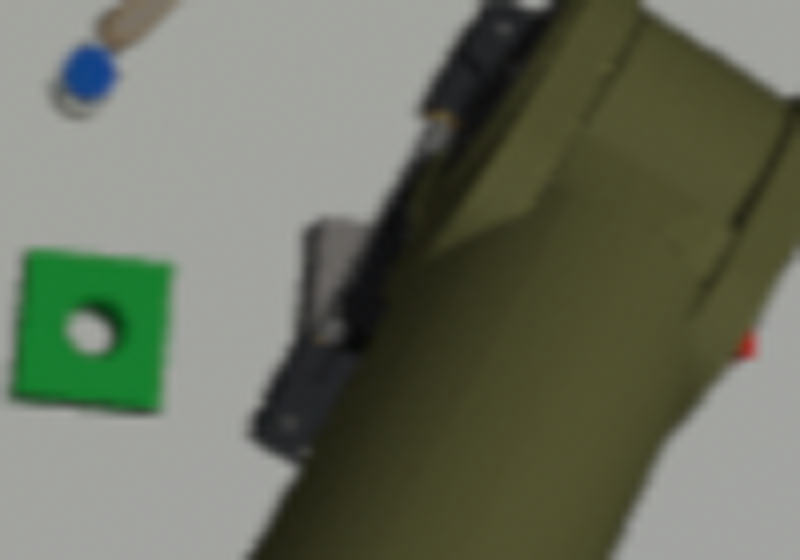

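Call:
step_arm:
  increments: [1.4, -0.1, -0.05, 0, 0, 0, 1.3, -0.05, 0, 0, 0, 0, 0, 0, 0, 0, 0, 0, 0, 0, 0, 0, 0, 0]

```text
time: 5.75
position: [0.4903, -0.253, 0.0634]
tool_rot: [1.586, 0.911, -1.587]
ft_force: [-0.1, 0.2, 0.6]
grip_width: 0.998
```

```bash
python3 - <<'E'
from h import *
info()
E
```

```text
t 5.75 pos [ 0.4903 -0.253   0.0634] psi -0.5282 toolx [-2.e-04 -1.e-04 -1.e+00] F [-0.1   0.2   0.56] T [-0.124  0.069  0.014] w 0.9977 q [-0.218  0.306  0.745  1.9   -0.241  1.027  0.102]
```

Call:
step_arm:
  increments: [0, 0, 0, 0, 0, 0, 0, 0, 0, 0, 0, 0, 0, 0, 0, 0, 0, 0, 0, 0, 0, 0, 0, 0, 0, 0, 0, 0, 0, 0, 0, 0, 0, 0, 0, 0, 0, 0, 0, 0, 0, 0, 0, 0, 0, 0, 0, 0]
  fingers: 0
  force: 45

```text
time: 6.75
position: [0.4906, -0.2529, 0.0636]
tool_rot: [1.587, 0.911, -1.586]
ft_force: [0.6, 0.0, -0.1]
grip_width: 0.174
```

```bash
python3 - <<'E'
from h import *
info()
E
```

```text
t 6.75 pos [ 0.4906 -0.2529  0.0636] psi -0.528 toolx [ 4.e-04 -2.e-04 -1.e+00] F [ 0.63  0.01 -0.09] T [-0.143  0.015 -0.015] w 0.1745 q [-0.218  0.306  0.745  1.9   -0.241  1.027  0.102]
```

Call:
step_arm:
  increments: [-1, 0, 0, 0, 0, 0, -2, 0, 0, 0, 0, 0, -3, 0, 0, 0, 0, 0, -3, 0, 0, 0, 0, 0, -3, 0, 0, 0, 0, 0, -3, 0, 0, 0, 0, 0, -3, 0, 0, 0, 0, 0, 0, 0, 0, 0, 0, 0]

```text
time: 7.75
position: [0.4916, -0.2539, 0.2471]
tool_rot: [1.59, 0.907, -1.582]
ft_force: [-0.5, -0.5, -0.6]
grip_width: 0.159
```

```bash
python3 - <<'E'
from h import *
info(); save('s3','side');save('t3','top')
s=cv2.imread('pics/s3.png'); p=proj('side',(.49,-.253,.2)); print(p)
u,v=map(int,p); cv2.imwrite('pics/s3c.png',cv2.resize(s[v-35:v+40,u-40:u+60],None,fx=8,fy=8,interpolation=cv2.INTER_CUBIC))
plan((.5794,.0653,.20),.334,10)
E
```

```text
t 7.75 pos [ 0.4916 -0.2539  0.2471] psi -0.5285 toolx [ 0.0058 -0.001  -1.    ] F [-0.46 -0.45 -0.63] T [-0.071  0.161  0.043] w 0.1588 q [-0.296  0.112  0.789  1.688 -0.083  1.37  -0.022]
(np.float64(325.01634007729615), np.float64(133.5141432671315))
[0.44, -0.83, -3.2, -0.086, 0.0, 0.0, 0.44, -0.56, -3.25, -0.086, 0.0, 0.0, 0.44, -0.27, -3.3, -0.087, 0.0, 0.0, 0.44, 0.02, -3.3, -0.086, 0.0, 0.0, 0.44, 0.3, -3.29, -0.086, 0.0, 0.0, 0.44, 0.57, -3.25, -0.086, 0.0, 0.0, 0.44, 0.86, -3.19, -0.086, 0.0, 0.0, 0.44, 1.13, -3.1, -0.087, 0.0, 0.0, 0.44, 1.39, -3.0, -0.086, 0.0, -0.001, 0.44, 1.65, -2.86, -0.086, 0.0, 0.0]
end [0.5794 0.0653 0.2   ] |rv|/n 0.08620901962823788 step mm 33.323538045516884
```

View pics/s3c.png

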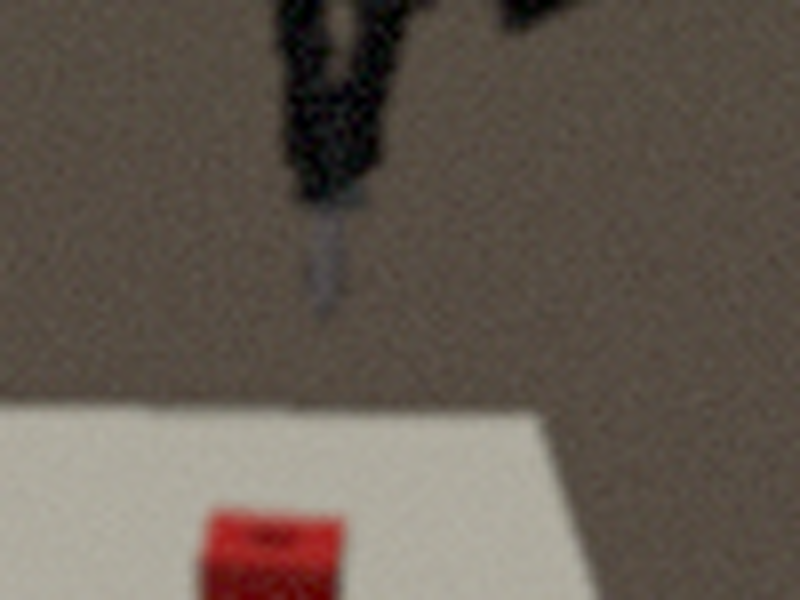

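Call:
step_arm:
  increments: [0.4, -0.8, -3.2, -0.086, 0, 0, 0.4, -0.6, -3.2, -0.086, 0, 0, 0.4, -0.3, -3.3, -0.086, 0, 0, 0.4, 0, -3.3, -0.086, 0, 0, 0.4, 0.3, -3.3, -0.086, 0, 0, 0.4, 0.6, -3.2, -0.086, 0, 0, 0.4, 0.9, -3.2, -0.086, 0, 0, 0.4, 1.1, -3.1, -0.086, 0, 0, 0.4, 1.4, -3.0, -0.086, 0, 0, 0.4, 1.6, -2.9, -0.088, 0, 0, 0, 0, 0, 0, 0, 0, 0, 0, 0, 0, 0, 0]

```text
time: 9.35
position: [0.5792, 0.0646, 0.2033]
tool_rot: [0.958, 1.349, -0.96]
ft_force: [-0.6, 0.0, -0.4]
grip_width: 0.157
```

Call:
step_arm:
  increments: [0, 0, 0, 0, 0, 0, 0, 0, 0, 0, 0, 0]

```text
time: 9.6
position: [0.5791, 0.0638, 0.2038]
tool_rot: [0.961, 1.348, -0.961]
ft_force: [-0.2, -0.5, -0.9]
grip_width: 0.157
```

```bash
python3 - <<'E'
from h import *
info(); save('s4','side');save('t4','top')
s,M=pose(); X=s['position']; 
for dz in(0,-.0136,-.0586): print(proj('side',X+[0,0,dz]))
s=cv2.imread('pics/s4.png'); u,v=map(int,proj('side',X-[0,0,.04])); print(u-30,v-35)
cv2.imwrite('pics/s4c.png',cv2.resize(s[v-35:v+35,u-45:u+45],None,fx=8,fy=8,interpolation=cv2.INTER_CUBIC))
plan((.5794,.0653,.20),.334,1)
E
```

```text
t 9.6 pos [0.5791 0.0638 0.2038] psi 0.3325 toolx [ 4.e-04  1.e-04 -1.e+00] F [-0.24 -0.51 -0.92] T [-0.074  0.022  0.04 ] w 0.1575 q [-0.583  0.196  0.49   1.668 -0.095  1.301  0.257]
(np.float64(296.7795379910137), np.float64(171.30230470797898))
(np.float64(296.68691877135), np.float64(176.430397627001))
(np.float64(296.3869570666557), np.float64(193.03852172268626))
266 151
[0.38, 0.07, -0.09, -0.001, 0.0, 0.0]
end [0.5794 0.0653 0.2   ] |rv|/n 0.0010413298011863335 step mm 3.9541690872479314
```

View pics/s4c.png

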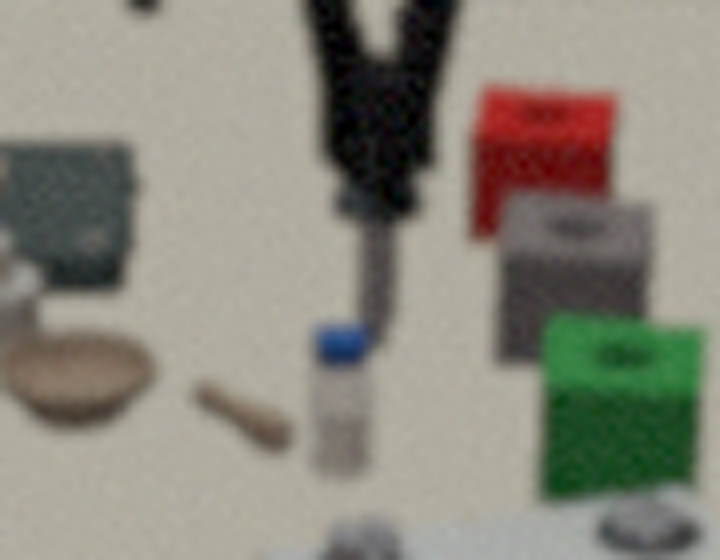

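View pics/t4.png

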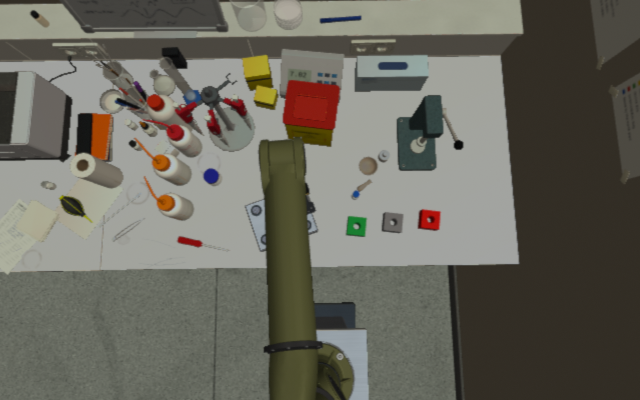

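```bash
python3 - <<'E'
from h import *
s,M=pose(); X=s['position']
a=cv2.imread('pics/s0.png' if 0 else 'pics/side0.png').astype(float); b=cv2.imread('pics/s4.png').astype(float)
d=(b-a).sum(2)
# shaft rows
for z in (.055,.045,.04,.035,.03,.025,.02,.015):
    u,v=proj('side',X+[0,0,-.0586+z]); v=int(round(v))
    r=np.abs(b[v].sum(1)-a[v].sum(1))
    seg=r[280:315]; print(z,round(u,2),v,seg.astype(int).tolist())
for z in(.062,.07,.079): print(z,proj('side',(.5794,.0653,z)))
for n in ('m1',): pass
c=a[205:235,280:312].mean(2); print(c.astype(int))
E
```

```text
0.055 296.75 173 [13, 17, 4, 10, 17, 13, 19, 3, 18, 22, 17, 1, 47, 178, 332, 433, 410, 411, 454, 465, 449, 415, 287, 132, 66, 28, 2, 2, 7, 1, 1, 11, 9, 25, 8]
0.045 296.69 176 [10, 11, 10, 8, 9, 11, 9, 20, 10, 20, 7, 3, 103, 258, 339, 338, 352, 388, 413, 445, 480, 464, 368, 208, 65, 14, 15, 26, 19, 23, 1, 33, 8, 2, 13]
0.04 296.65 178 [20, 15, 0, 15, 14, 13, 16, 18, 12, 11, 20, 7, 39, 97, 160, 231, 306, 337, 356, 388, 305, 220, 144, 84, 16, 0, 1, 18, 19, 13, 8, 28, 12, 6, 18]
0.035 296.62 180 [11, 17, 17, 17, 15, 6, 5, 21, 9, 9, 5, 11, 13, 23, 0, 64, 199, 265, 274, 257, 154, 45, 10, 21, 10, 6, 15, 3, 13, 9, 2, 1, 10, 19, 12]
0.03 296.59 182 [10, 5, 21, 18, 1, 11, 21, 13, 14, 14, 1, 22, 10, 19, 9, 80, 188, 266, 262, 240, 155, 44, 11, 20, 8, 19, 8, 4, 11, 14, 17, 11, 9, 8, 14]
0.025 296.55 184 [15, 3, 22, 20, 11, 19, 11, 9, 2, 17, 10, 17, 18, 8, 8, 73, 180, 257, 281, 247, 144, 31, 12, 20, 20, 3, 17, 5, 14, 16, 9, 8, 6, 10, 13]
0.02 296.52 186 [9, 14, 18, 17, 20, 7, 14, 9, 20, 7, 3, 20, 16, 29, 1, 76, 182, 242, 274, 244, 138, 9, 11, 17, 4, 10, 24, 14, 11, 12, 11, 15, 17, 8, 0]
0.015 296
[... 3644 characters left out ...]
0 164 168 166 163 167 165 164 150]
 [164 142 107  67  51  57  68  72  91 110 133 159 169 169 167 167 167 165
  168 167 166 167 167 165 169 166 167 165 164 164 164 163]
 [163 145 106  66  60  52  58  68  77  93 115 140 160 169 166 167 164 169
  166 165 167 163 166 167 169 166 171 168 168 165 166 164]
 [164 143 105  65  48  57  57  63  68  85  98 123 153 163 168 167 168 167
  170 166 168 167 167 165 168 169 164 170 167 166 163 164]
 [165 143 107  67  56  57  56  55  60  77  87 108 133 157 168 169 166 167
  169 168 170 168 168 166 169 170 168 166 169 168 166 168]
 [164 144 106  65  51  55  49  60  59  61  81  97 112 139 162 169 171 166
  169 166 167 166 170 164 166 166 171 168 170 168 168 168]]
```

```bash
cat >> h.py <<'E'
def shaft(b,a,X,zs=(.034,.03,.026,.022,.018,.014),dz=.0586):
    out=[]
    for z in zs:
        u,v=proj('side',X+np.array([0,0,-dz+z])); v=int(round(v)); u0=int(u)-14
        r=np.abs(b[v].sum(1)-a[v].sum(1))[u0:u0+32]; r=np.where(r<25,0,r); i=int(np.argmax(np.convolve(r,np.ones(5),'same')))
        sl=slice(max(0,i-5),i+6); out.append(round(u0+(np.arange(32)[sl]*r[sl]).sum()/r[sl].sum()-u,2))
    return out
E
python3 - <<'E'
from h import *
a=cv2.imread('pics/side0.png').astype(float)
print(shaft(cv2.imread('pics/s3.png').astype(float),a,np.array([ 0.4916,-0.2539,0.2471])))
save('s5','side'); s,M=pose(); info()
print(shaft(cv2.imread('pics/s5.png').astype(float),a,s['position']))
E
```

```text
[np.float64(-12.79), np.float64(-0.73), np.float64(2.33), np.float64(-10.62), np.float64(-13.09), np.float64(1.24)]
t 9.75 pos [0.579  0.0643 0.2037] psi 0.3333 toolx [ 3.e-04  2.e-04 -1.e+00] F [-0.2   0.18 -1.09] T [-0.137  0.042 -0.045] w 0.1551 q [-0.583  0.196  0.489  1.668 -0.095  1.3    0.257]
[np.float64(1.15), np.float64(1.15), np.float64(1.29), np.float64(1.36), np.float64(1.31), np.float64(1.12)]
```

```bash
python3 - <<'E'
from h import *
plan((.5815,.0653,.1475),.334,3)
E
```

```text
[1.87, 0.09, 0.0, 0.0, 0.0, 0.0, 1.88, 0.08, -0.01, 0.0, 0.0, 0.0, 1.87, 0.09, 0.0, -0.001, 0.0, 0.0]
end [0.5815 0.0653 0.1475] |rv|/n 0.0002661469397832242 step mm 18.765613848845092
```

Call:
step_arm:
  increments: [1.9, 0.1, 0, 0, 0, 0, 1.9, 0.1, 0, 0, 0, 0, 1.8, 0.06, 0, 0, 0, 0, 0, 0, 0, 0, 0, 0, 0, 0, 0, 0, 0, 0]

```text
time: 10.38
position: [0.5817, 0.0656, 0.1477]
tool_rot: [0.96, 1.349, -0.96]
ft_force: [0.9, -0.2, -0.3]
grip_width: 0.157
```

```bash
python3 - <<'E'
from h import *
a=cv2.imread('pics/side0.png').astype(float)
save('s6','side'); s,M=pose(); info(); X=s['position']
b=cv2.imread('pics/s6.png')
print(shaft(b.astype(float),a,s['position']))
u,v=map(int,proj('side',X-[0,0,.05])); print(u-50,v-35)
cv2.imwrite('pics/s6c.png',cv2.resize(b[v-30:v+40,u-50:u+50],None,fx=8,fy=8,interpolation=cv2.INTER_CUBIC))
E
```

```text
t 10.43 pos [0.582  0.0656 0.1482] psi 0.3339 toolx [ 1.1e-03  3.0e-04 -1.0e+00] F [ 0.37  0.82 -1.19] T [-0.075 -0.005  0.023] w 0.154 q [-0.574  0.245  0.483  1.73  -0.122  1.195  0.276]
[np.float64(1.48), np.float64(1.62), np.float64(1.81), np.float64(1.83), np.float64(1.88), np.float64(2.1)]
244 175
```

View pics/s6c.png

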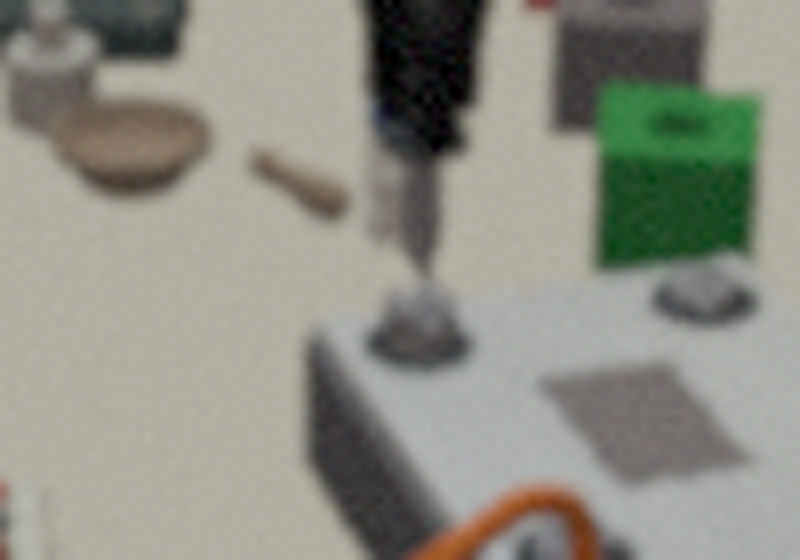

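```bash
python3 - <<'E'
from h import *
b=cv2.imread('pics/s6.png').mean(2)
print((np.arange(286,310)))
for v in range(192,226): print(v,b[v,286:310].astype(int))
E
```

```text
[286 287 288 289 290 291 292 293 294 295 296 297 298 299 300 301 302 303
 304 305 306 307 308 309]
192 [172 174 168 145  98  48  16  17  24  11   0  30   0  17  16  14  45  98
 150 172 171 172 170 171]
193 [169 173 170 150 111  50  13  16  14  32  24   2  17   3  31  60  92 128
 159 170 171 174 173 176]
194 [172 174 168 150 108  60  31  22  27  27  29  11  15  17  40  86 128 156
 166 172 172 170 169 173]
195 [173 169 168 150 112  68  57  47  36  27  23  14  14   1  38  89 137 161
 169 169 172 172 173 171]
196 [170 169 169 159 125  82  64  62  51  42  13  14  17  15  27  79 125 160
 171 173 171 172 171 171]
197 [171 171 170 157 130  98  66  50  47  37  30  13   1   4  25  60 116 158
 170 173 170 172 169 170]
198 [172 174 169 155 139 109  81  65  56  49  32  32   7  36  52  80 124 158
 170 173 173 170 171 171]
199 [172 172 168 154 142 128 110  92  66  58  44  41  50  81 104 119 150 165
 170 171 171 173 167 169]
200 [172 171 169 158 143 133 129 119  92  73  61  58  86 119 144 158 164 170
 172 172 169 172 172 170]
201 [166 171 169 154 144 138 139 134 107  87  71  73  97 139 161 173 173 1
[... 1800 characters left out ...]
 167 143 112 102 103 107 107 112 113 105 120 150 168 171
 171 172 170 173 174 170]
220 [172 173 173 163 152 124  97  83  82  89 100 114 110  93  94 134 160 168
 174 171 169 173 172 172]
221 [175 174 169 149 122  90  80  73  75  83  85  99  98  86  84 109 140 159
 169 170 170 172 172 171]
222 [167 172 163 136  95  68  68  77  80  79  81  83  77  75  66  77 111 148
 167 173 172 170 172 172]
223 [158 170 167 137  91  72  68  76  83  80  81  73  69  69  65  71 106 143
 165 170 170 168 171 171]
224 [143 161 166 150 122  97  77  70  68  70  74  76  72  66  72  88 124 155
 168 171 171 172 171 169]
225 [127 153 164 162 154 134 118  99  93  91  87  84  89 100 107 126 147 167
 171 170 169 171 172 170]
```

Call:
step_arm:
  increments: [0.3, 0.04, 0, 0, 0, 0, 0.3, 0, 0, 0, 0, 0, 0.2, 0, 0, 0, 0, 0, 0.2, 0, 0, 0, 0, 0, 0, 0, 0, 0, 0, 0, 0, 0, 0, 0, 0, 0]

```text
time: 11.18
position: [0.5819, 0.0658, 0.1376]
tool_rot: [0.96, 1.349, -0.96]
ft_force: [0.7, -0.5, -0.3]
grip_width: 0.157
```

```bash
python3 - <<'E'
from h import *
info()
E
```

```text
t 11.18 pos [0.5819 0.0658 0.1376] psi 0.334 toolx [ 1.e-04  1.e-04 -1.e+00] F [ 0.73 -0.47 -0.35] T [-0.132 -0.006  0.03 ] w 0.1573 q [-0.572  0.255  0.481  1.741 -0.127  1.176  0.28 ]
```

Call:
step_arm:
  increments: [0.1, 0.02, 0, 0, 0, 0, 0.1, 0, 0, 0, 0, 0, 0, 0, 0, 0, 0, 0, 0, 0, 0, 0, 0, 0]

```text
time: 11.68
position: [0.5821, 0.0658, 0.1356]
tool_rot: [0.96, 1.349, -0.96]
ft_force: [0.6, -0.1, -1.0]
grip_width: 0.161
```

```bash
python3 - <<'E'
from h import *
info()
E
```

```text
t 11.68 pos [0.5821 0.0658 0.1356] psi 0.334 toolx [ 1.e-04  1.e-04 -1.e+00] F [ 0.63 -0.09 -1.03] T [-0.069  0.027 -0.02 ] w 0.1612 q [-0.571  0.257  0.481  1.742 -0.128  1.173  0.28 ]
```

No contact yet at 2 mm below the head's top height, which is consistent with being in the slot. I'll continue slowly.

Call:
step_arm:
  increments: [0.1, 0, 0, 0, 0, 0, 0.1, 0, 0, 0, 0, 0, 0, 0, 0, 0, 0, 0, 0, 0, 0, 0, 0, 0]

```text
time: 12.18
position: [0.5821, 0.0658, 0.1336]
tool_rot: [0.96, 1.349, -0.96]
ft_force: [0.2, 0.1, -1.6]
grip_width: 0.159
```

```bash
python3 - <<'E'
from h import *
info()
b=save('s7','side')
cv2.imwrite('pics/s7c.png',cv2.resize(b[175:245,245:345,::-1],None,fx=8,fy=8,interpolation=cv2.INTER_CUBIC))
E
```

```text
t 12.18 pos [0.5821 0.0658 0.1336] psi 0.3341 toolx [ 0.e+00  1.e-04 -1.e+00] F [ 0.18  0.1  -1.64] T [-0.009  0.024  0.017] w 0.1585 q [-0.571  0.259  0.481  1.745 -0.129  1.169  0.281]
```

View pics/s7c.png

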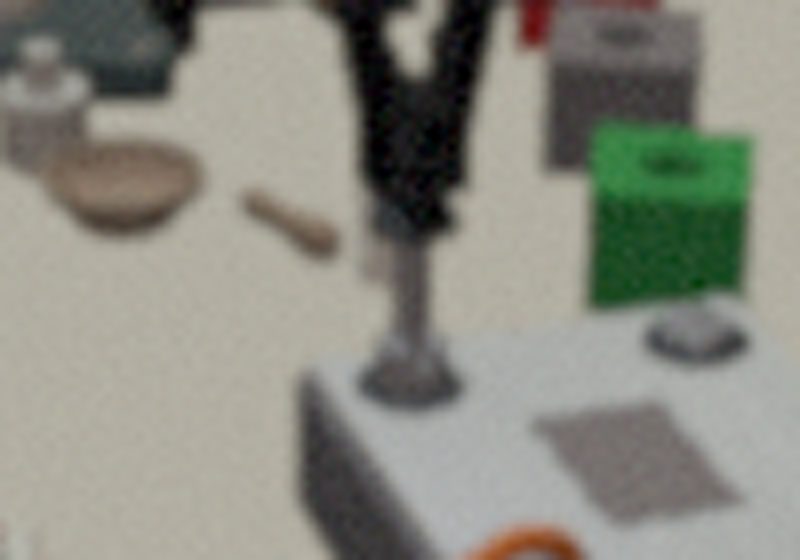

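Call:
step_arm:
  increments: [0.1, 0, 0, 0, 0, 0, 0.1, 0, 0, 0, 0, 0, 0, 0, 0, 0, 0, 0]

```text
time: 12.6
position: [0.5823, 0.0658, 0.132]
tool_rot: [0.96, 1.349, -0.959]
ft_force: [-1.1, -0.6, 2.3]
grip_width: 0.159
```

```bash
python3 - <<'E'
from h import *
info()
E
```

```text
t 12.6 pos [0.5823 0.0658 0.132 ] psi 0.334 toolx [ 5.e-04  2.e-04 -1.e+00] F [-1.11 -0.63  2.29] T [-0.064  0.222  0.04 ] w 0.1589 q [-0.57   0.261  0.481  1.746 -0.13   1.165  0.282]
```

Call:
step_arm:
  increments: [0.1, 0, 0, 0, 0, 0, 0.1, 0, 0, 0, 0, 0, 0, 0, 0, 0, 0, 0]

```text
time: 12.98
position: [0.5823, 0.0658, 0.1298]
tool_rot: [0.96, 1.349, -0.959]
ft_force: [-1.1, -0.2, 3.6]
grip_width: 0.158
```

Call:
step_arm:
  increments: [0.1, 0, 0, 0, 0, 0, 0, 0, 0, 0, 0, 0]

```text
time: 13.22
position: [0.5823, 0.0658, 0.129]
tool_rot: [0.96, 1.349, -0.959]
ft_force: [-1.5, -0.2, 6.0]
grip_width: 0.156
```

```bash
python3 - <<'E'
from h import *
info()
E
```

```text
t 13.22 pos [0.5823 0.0658 0.129 ] psi 0.334 toolx [ 6.e-04  2.e-04 -1.e+00] F [-1.55 -0.16  5.96] T [-0.151  0.34   0.03 ] w 0.1557 q [-0.57   0.264  0.48   1.749 -0.132  1.16   0.283]
```

Call:
step_arm:
  increments: [0.05, 0, 0, 0, 0, 0, 0.05, 0, 0, 0, 0, 0, 0, 0, 0, 0, 0, 0]

```text
time: 13.6
position: [0.5824, 0.0658, 0.1286]
tool_rot: [0.96, 1.348, -0.959]
ft_force: [-2.6, -0.1, 8.8]
grip_width: 0.158
```

```bash
python3 - <<'E'
from h import *
info()
E
```

```text
t 13.6 pos [0.5824 0.0658 0.1286] psi 0.3339 toolx [ 8.e-04  5.e-04 -1.e+00] F [-2.57 -0.14  8.77] T [-0.22   0.649 -0.018] w 0.1575 q [-0.569  0.264  0.48   1.75  -0.132  1.159  0.284]
```

Call:
step_arm:
  increments: [0.01, 0, 0, 0.08, 0, 0, 0, 0, 0, 0.08, 0, 0, 0, 0, 0, 0.08, 0, 0, 0, 0, 0, 0.08, 0, 0, 0, 0, 0, 0, 0, 0]

```text
time: 14.22
position: [0.5822, 0.0657, 0.1285]
tool_rot: [1.2, 1.215, -1.199]
ft_force: [-2.5, -0.9, 10.1]
grip_width: 0.156
```

```bash
python3 - <<'E'
from h import *
info()
E
```

```text
t 14.22 pos [0.5822 0.0657 0.1285] psi 0.0134 toolx [ 3.e-04  3.e-04 -1.e+00] F [-2.48 -0.9  10.13] T [-0.334  0.837  0.004] w 0.1564 q [-0.606  0.269  0.524  1.751 -0.146  1.16  -0.026]
```

Call:
step_arm:
  increments: [0, 0, 0, 0.08, 0, 0, 0, 0, 0, 0.08, 0, 0, 0, 0, 0, 0.08, 0, 0, 0, 0, 0, 0.08, 0, 0, 0, 0, 0, 0.08, 0, 0, 0, 0, 0, 0, 0, 0]

```text
time: 14.98
position: [0.5819, 0.0656, 0.1284]
tool_rot: [1.488, 1.001, -1.488]
ft_force: [-2.6, -0.3, 9.7]
grip_width: 0.157
```

```bash
python3 - <<'E'
from h import *
info()
b=save('s8','side')
cv2.imwrite('pics/s8c.png',cv2.resize(b[175:245,245:345,::-1],None,fx=8,fy=8,interpolation=cv2.INTER_CUBIC))
E
```

```text
t 14.97 pos [0.5819 0.0656 0.1284] psi -0.3867 toolx [-4.e-04  1.e-04 -1.e+00] F [-2.64 -0.26  9.71] T [-0.261  1.078  0.09 ] w 0.1572 q [-0.652  0.275  0.58   1.753 -0.163  1.162 -0.411]
```

View pics/s8c.png

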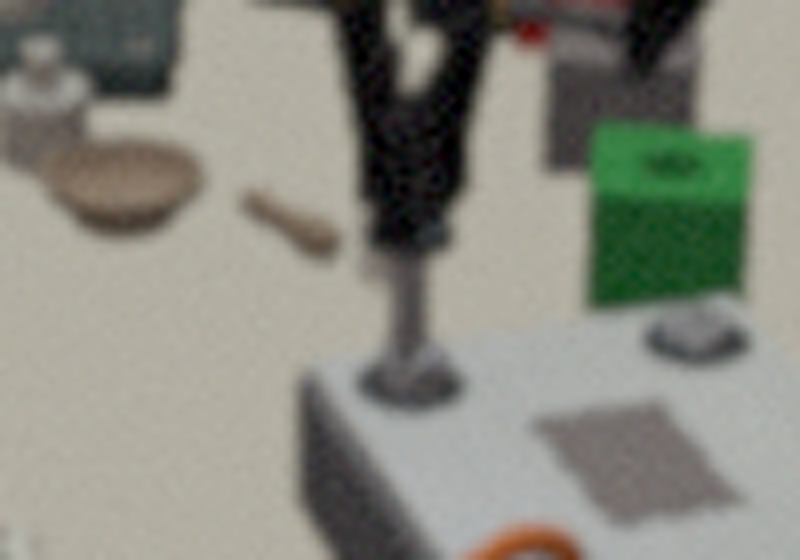

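Call:
step_arm:
  increments: [0.02, 0, 0, 0.06, 0, 0, 0, 0, 0, 0.06, 0, 0, 0, 0, 0, 0.06, 0, 0, 0, 0, 0, 0, 0, 0]

```text
time: 15.52
position: [0.5818, 0.0656, 0.1284]
tool_rot: [1.613, 0.886, -1.614]
ft_force: [-4.3, -1.8, 10.7]
grip_width: 0.16
```

```bash
python3 - <<'E'
from h import *
info()
E
```

```text
t 15.53 pos [0.5818 0.0656 0.1284] psi -0.5665 toolx [-6.e-04  3.e-04 -1.e+00] F [-4.3 -1.8 10.7] T [-0.234  1.258  0.041] w 0.16 q [-0.674  0.279  0.606  1.754 -0.172  1.163 -0.584]
```

Call:
step_arm:
  increments: [0.01, -0.02, 0.01, 0.05, 0, 0, 0, 0, 0, 0.05, 0, 0, 0, 0, 0, 0, 0, 0]

```text
time: 15.9
position: [0.5817, 0.0657, 0.128]
tool_rot: [1.681, 0.817, -1.681]
ft_force: [-2.9, -0.3, 8.2]
grip_width: 0.155
```

Call:
step_arm:
  increments: [0, 0, 0, 0.05, 0, 0, 0, 0, 0, 0, 0, 0]

```text
time: 16.15
position: [0.5816, 0.0657, 0.1277]
tool_rot: [1.714, 0.781, -1.715]
ft_force: [-2.0, -1.1, 6.9]
grip_width: 0.157
```

```bash
python3 - <<'E'
from h import *
info()
E
```

```text
t 16.15 pos [0.5816 0.0657 0.1277] psi -0.7164 toolx [-5.e-04  1.e-04 -1.e+00] F [-2.   -1.06  6.92] T [-0.266  0.822  0.044] w 0.1573 q [-0.692  0.282  0.628  1.756 -0.179  1.162 -0.728]
```

Call:
step_arm:
  increments: [0.04, 0, 0, 0, 0, 0, 0.03, 0, 0, 0, 0, 0, 0, 0, 0, 0, 0, 0]

```text
time: 16.52
position: [0.5817, 0.0656, 0.1273]
tool_rot: [1.714, 0.781, -1.714]
ft_force: [-3.2, -0.3, 8.9]
grip_width: 0.157
```

```bash
python3 - <<'E'
from h import *
info()
E
```

```text
t 16.52 pos [0.5817 0.0656 0.1273] psi -0.7162 toolx [-4.e-04  3.e-04 -1.e+00] F [-3.2  -0.28  8.93] T [-0.272  1.026 -0.002] w 0.1572 q [-0.692  0.283  0.628  1.756 -0.18   1.161 -0.727]
```

Call:
step_arm:
  increments: [0.05, 0, 0, 0, 0, 0, 0, 0, 0, 0, 0, 0]

```text
time: 16.77
position: [0.5818, 0.0657, 0.127]
tool_rot: [1.714, 0.781, -1.714]
ft_force: [-3.6, 0.8, 9.1]
grip_width: 0.161
```

Call:
step_arm:
  increments: [0.04, 0, 0, 0, 0, 0, 0, 0, 0, 0, 0, 0]

```text
time: 17.02
position: [0.5818, 0.0657, 0.1264]
tool_rot: [1.715, 0.781, -1.714]
ft_force: [-2.0, -0.4, 8.5]
grip_width: 0.155
```

```bash
python3 - <<'E'
from h import *
info()
E
```

```text
t 17.02 pos [0.5818 0.0657 0.1264] psi -0.7162 toolx [ 1.e-04  4.e-04 -1.e+00] F [-1.98 -0.36  8.52] T [-0.27   0.888 -0.002] w 0.1554 q [-0.691  0.283  0.628  1.757 -0.181  1.159 -0.726]
```

Call:
step_arm:
  increments: [0.05, 0, 0, 0, 0, 0, 0.05, 0, 0, 0, 0, 0, 0.05, 0, 0, 0, 0, 0, 0, 0, 0, 0, 0, 0]

```text
time: 17.52
position: [0.582, 0.0657, 0.1245]
tool_rot: [1.714, 0.78, -1.714]
ft_force: [-1.5, -0.4, 4.9]
grip_width: 0.154
```

```bash
python3 - <<'E'
from h import *
info()
E
```

```text
t 17.52 pos [0.582  0.0657 0.1245] psi -0.7162 toolx [ 4.e-04  1.e-04 -1.e+00] F [-1.49 -0.36  4.88] T [-0.18   0.501 -0.048] w 0.1539 q [-0.691  0.286  0.627  1.759 -0.182  1.155 -0.726]
```

Call:
step_arm:
  increments: [0.06, 0, 0, 0, 0, 0, 0.06, 0, 0, 0, 0, 0, 0.05, 0, 0, 0, 0, 0, 0, 0, 0, 0, 0, 0]

```text
time: 18.02
position: [0.582, 0.0657, 0.123]
tool_rot: [1.715, 0.781, -1.714]
ft_force: [-1.6, -0.3, 6.5]
grip_width: 0.155
```

Call:
step_arm:
  increments: [0.05, 0, 0, 0, 0, 0, 0.05, 0, 0, 0, 0, 0, 0, 0, 0, 0, 0, 0]

```text
time: 18.4
position: [0.5821, 0.0657, 0.122]
tool_rot: [1.715, 0.781, -1.714]
ft_force: [-1.6, -0.4, 6.1]
grip_width: 0.157
```

```bash
python3 - <<'E'
from h import *
info()
E
```

```text
t 18.4 pos [0.5821 0.0657 0.122 ] psi -0.7161 toolx [ 5.e-04  2.e-04 -1.e+00] F [-1.63 -0.45  6.13] T [-0.255  0.63   0.018] w 0.1569 q [-0.69   0.288  0.626  1.761 -0.184  1.151 -0.724]
```

Call:
step_arm:
  increments: [0.05, 0, 0, 0, 0, 0, 0.03, 0, 0, 0, 0, 0, 0, 0, 0, 0, 0, 0]

```text
time: 18.77
position: [0.5822, 0.0657, 0.1218]
tool_rot: [1.715, 0.781, -1.713]
ft_force: [-3.5, -0.4, 9.7]
grip_width: 0.155
```

```bash
python3 - <<'E'
from h import *
info()
b=save('s9','side')
cv2.imwrite('pics/s9c.png',cv2.resize(b[175:245,245:345,::-1],None,fx=8,fy=8,interpolation=cv2.INTER_CUBIC))
E
```

```text
t 18.77 pos [0.5822 0.0657 0.1218] psi -0.7162 toolx [ 6.e-04  5.e-04 -1.e+00] F [-3.49 -0.41  9.68] T [-0.238  0.895 -0.015] w 0.1548 q [-0.69   0.288  0.626  1.761 -0.184  1.15  -0.724]
```

View pics/s9c.png

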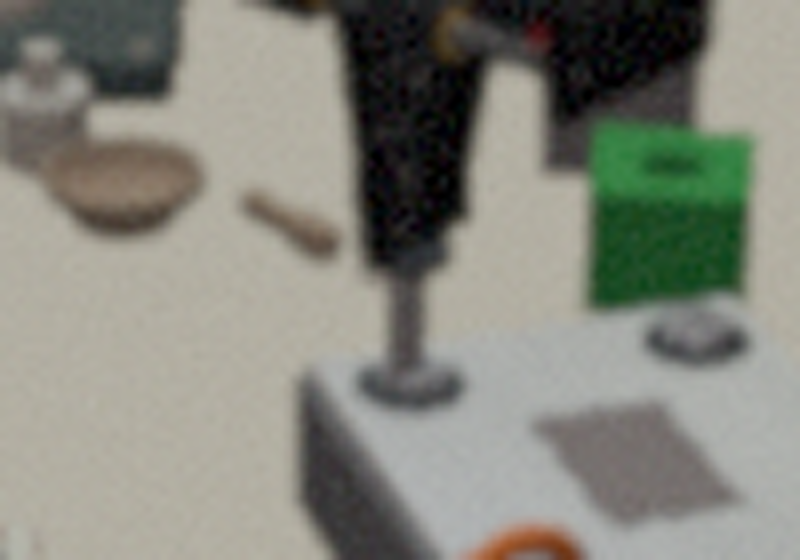

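Call:
step_arm:
  increments: [-0.1, 0, 0, 0, 0, 0, -0.1, 0, 0, 0, 0, 0, -0.1, 0, 0, 0, 0, 0, -0.1, 0, 0, 0, 0, 0, 0, 0, 0, 0, 0, 0]

```text
time: 19.45
position: [0.5817, 0.0658, 0.1241]
tool_rot: [1.714, 0.781, -1.714]
ft_force: [0.6, -1.0, 0.9]
grip_width: 0.162
```

```bash
python3 - <<'E'
from h import *
info()
E
```

```text
t 19.45 pos [0.5817 0.0658 0.1241] psi -0.7159 toolx [-2.e-04 -2.e-04 -1.e+00] F [ 0.59 -1.04  0.87] T [-0.216  0.006 -0.015] w 0.1623 q [-0.691  0.286  0.627  1.759 -0.182  1.155 -0.726]
```

Call:
step_arm:
  increments: [-0.2, 0, 0, 0, 0, 0, -0.3, 0, 0, 0, 0, 0, -0.3, 0, 0, 0, 0, 0, -0.4, 0, 0, 0, 0, 0, 0, 0, 0, 0, 0, 0]

```text
time: 20.08
position: [0.5821, 0.0659, 0.1371]
tool_rot: [1.715, 0.781, -1.713]
ft_force: [-0.9, -0.4, -1.2]
grip_width: 0.159
```

```bash
python3 - <<'E'
from h import *
info()
b=save('s10','side')
cv2.imwrite('pics/s10c.png',cv2.resize(b[175:245,245:345,::-1],None,fx=8,fy=8,interpolation=cv2.INTER_CUBIC))
E
```

```text
t 20.07 pos [0.5821 0.0659 0.1371] psi -0.7159 toolx [ 9.e-04  4.e-04 -1.e+00] F [-0.87 -0.45 -1.15] T [-0.12   0.093 -0.002] w 0.159 q [-0.695  0.273  0.63   1.746 -0.173  1.178 -0.732]
```

View pics/s10c.png

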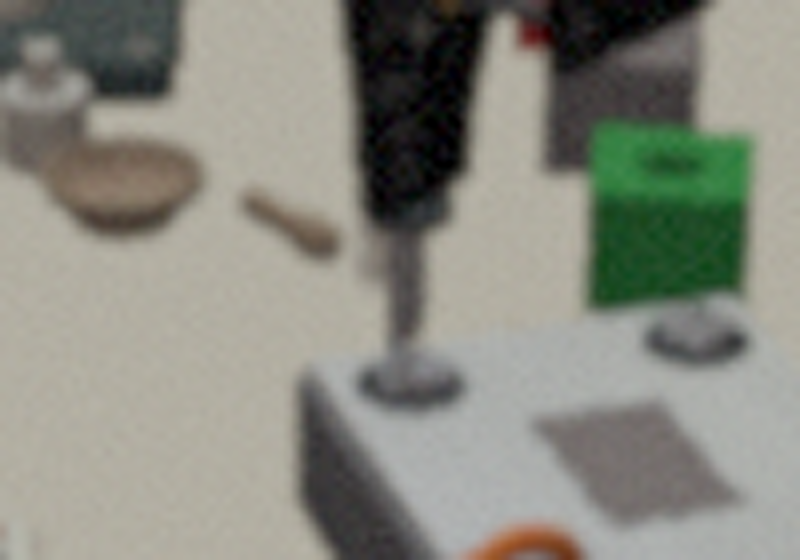

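Call:
step_arm:
  increments: [-3, 0, 0, 0, 0, 0, -4, 0, 0, 0, 0, 0, -4, 0, 0, 0, 0, 0, 0, 0, 0, 0, 0, 0]

```text
time: 20.62
position: [0.5839, 0.0658, 0.2501]
tool_rot: [1.72, 0.78, -1.708]
ft_force: [0.3, -0.5, 0.1]
grip_width: 0.158
```

```bash
python3 - <<'E'
from h import *
plan((.4918,-.2529,.16),-.528,10)
E
```

```text
[0.89, 1.39, 3.01, -0.019, -0.001, 0.0, 0.89, 1.34, 3.04, -0.019, 0.0, -0.001, 0.89, 1.28, 3.07, -0.018, -0.001, 0.0, 0.9, 1.23, 3.08, -0.019, 0.0, -0.001, 0.89, 1.16, 3.11, -0.019, -0.001, 0.0, 0.89, 1.11, 3.13, -0.019, 0.0, 0.0, 0.9, 1.05, 3.15, -0.019, -0.001, -0.001, 0.9, 0.99, 3.16, -0.019, 0.0, 0.0, 0.9, 0.93, 3.19, -0.018, -0.001, -0.001, 0.9, 0.87, 3.2, -0.019, 0.0, 0.0]
end [ 0.4918 -0.2529  0.16  ] |rv|/n 0.018828297372117848 step mm 34.37655726490728
```

Call:
step_arm:
  increments: [0.9, 1.4, 3.0, -0.019, 0, 0, 0.9, 1.3, 3.0, -0.019, 0, 0, 0.9, 1.3, 3.1, -0.019, 0, 0, 0.9, 1.2, 3.1, -0.019, 0, 0, 0.9, 1.2, 3.1, -0.019, 0, 0, 0.9, 1.1, 3.1, -0.019, 0, 0, 0.9, 1.0, 3.1, -0.019, 0, 0, 0.9, 1.0, 3.2, -0.019, 0, 0, 0.9, 0.9, 3.2, -0.019, 0, 0, 0.9, 0.9, 3.2, -0.017, 0, 0, 0, 0, 0, 0, 0, 0, 0, 0, 0, 0, 0, 0]

```text
time: 22.12
position: [0.4895, -0.2515, 0.1558]
tool_rot: [1.586, 0.913, -1.587]
ft_force: [-0.1, -0.2, -0.7]
grip_width: 0.16
```

Call:
step_arm:
  increments: [0, 0, 0, 0, 0, 0, 0, 0, 0, 0, 0, 0, 0, 0, 0, 0, 0, 0]

```text
time: 22.5
position: [0.49, -0.2519, 0.1567]
tool_rot: [1.586, 0.912, -1.585]
ft_force: [-0.1, -0.1, -2.3]
grip_width: 0.159
```

```bash
python3 - <<'E'
from h import *
info()
b=save('s11','side'); save('t11','top')
cv2.imwrite('pics/s11c.png',cv2.resize(b[130:205,280:370,::-1],None,fx=8,fy=8,interpolation=cv2.INTER_CUBIC))
plan((.4918,-.2529,.16),-.528,1)
E
```

```text
t 22.5 pos [ 0.49   -0.2519  0.1567] psi -0.527 toolx [ 4.e-04  2.e-04 -1.e+00] F [-0.09 -0.14 -2.29] T [-0.149  0.106 -0.018] w 0.1586 q [-0.325  0.195  0.844  1.812 -0.157  1.203  0.039]
[-0.34, 0.21, -0.04, 0.001, 0.0, 0.0]
end [ 0.4919 -0.2529  0.16  ] |rv|/n 0.0006013633293553101 step mm 3.9467672045334243
```

View pics/s11c.png

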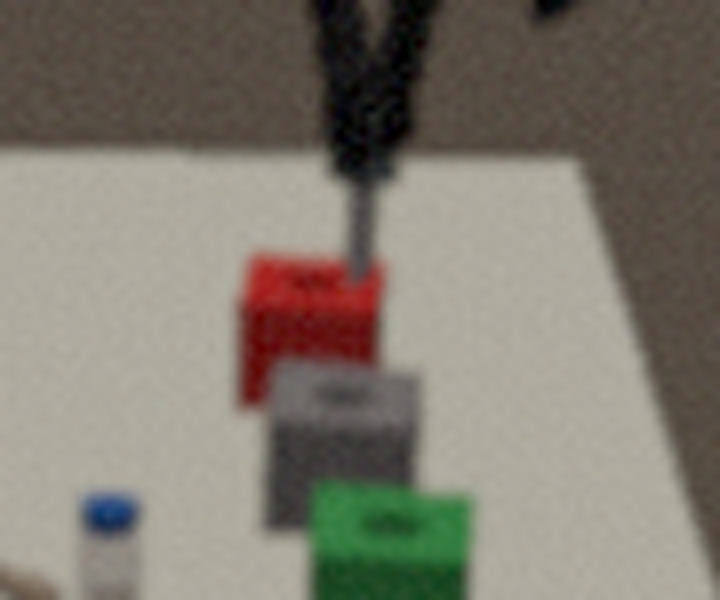

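View pics/t11.png

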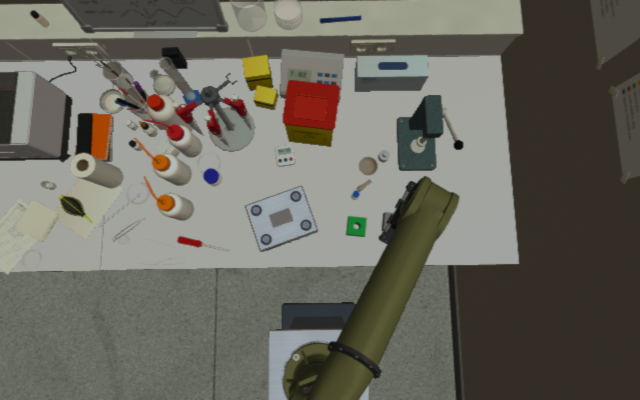

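```bash
python3 - <<'E'
from h import *
b=cv2.imread('pics/s11.png').mean(2)
print(proj('side',(.49,-.2519,.0981)),proj('side',(.49,-.2519,.1431)),proj('side',(.4913,-.2531,.05)))
print(np.arange(316,334))
for v in range(148,170): print(v,b[v,316:334].astype(int))
E
```

```text
(np.float64(323.6669654198608), np.float64(164.79078541466143)) (np.float64(324.262683062373), np.float64(151.255952749538)) (np.float64(322.6180805655189), np.float64(178.72290531406077))
[316 317 318 319 320 321 322 323 324 325 326 327 328 329 330 331 332 333]
148 [93 88 96 90 83 40 29 10  0  4 20 20 20 38 60 72 77 77]
149 [128 127 129 129 111  74  27  12  12   6  27  25  39  71  94 105 106 105]
150 [158 155 156 152 127  81  25  21   7  23  41  40  55  91 125 144 146 149]
151 [166 169 165 164 136  96  54  31  29  29  42  45  53  99 142 164 166 166]
152 [168 170 169 165 154 126 104  75  43  39  54  76  93 121 151 167 168 168]
153 [170 165 169 167 166 160 139 109  78  56  71 108 132 152 160 169 166 170]
154 [165 168 168 172 168 168 157 124  85  69  90 131 155 165 168 169 169 168]
155 [171 167 167 166 167 167 161 121  93  77  94 137 164 168 168 168 169 166]
156 [169 166 168 169 168 170 160 123  85  74  97 138 161 169 170 165 168 165]
157 [168 168 170 168 165 168 159 128  87  77  99 142 163 166 166 167 167 169]
158 [167 169 169 168 171 170 159 126  81  82 100 147 163 167 170 170 168 16
[... 160 characters left out ...]
61 [150 153 157 151 157 151 139 111  79  75 108 145 166 167 170 168 166 168]
162 [119 122 122 126 124 132 115  97  83  78  96 132 155 164 170 167 168 169]
163 [ 82  88  93  93  96  90  92  86  82  77  88 115 143 161 166 170 167 167]
164 [ 68  63  67  57  65  69  72  82  81  74  78 104 141 160 167 167 167 170]
165 [ 65  47  58  54  55  57  81  85  83  82  84  99 137 161 167 167 166 169]
166 [ 73  72  61  73  68  68  70  82  80  76  76 105 141 160 166 171 169 167]
167 [ 70  75  66  74  76  75  80  84  82  75  80 107 146 165 168 167 168 165]
168 [ 64  65  60  61  69  63  69  66  76  70  75 107 154 167 168 168 168 167]
169 [ 53  57  42  58  57  56  54  59  56  55  58 108 150 169 167 168 168 168]
```

Call:
step_arm:
  increments: [0.5, 0.37, -0.1, 0, 0, 0, 1.5, 0, 0, 0, 0, 0, 1.5, 0, 0, 0, 0, 0, 0.5, 0, 0, 0, 0, 0, 0, 0, 0, 0, 0, 0, 0, 0, 0, 0, 0, 0]

```text
time: 23.35
position: [0.4936, -0.2537, 0.1169]
tool_rot: [1.587, 0.911, -1.586]
ft_force: [-0.1, -0.8, -0.3]
grip_width: 0.158
```

```bash
python3 - <<'E'
from h import *
info()
b=save('s12','side')
cv2.imwrite('pics/s12c.png',cv2.resize(b[130:205,280:370,::-1],None,fx=8,fy=8,interpolation=cv2.INTER_CUBIC))
E
```

```text
t 23.35 pos [ 0.4936 -0.2537  0.1169] psi -0.5281 toolx [ 7.e-04 -2.e-04 -1.e+00] F [-0.13 -0.76 -0.33] T [-0.037  0.121  0.008] w 0.1583 q [-0.299  0.254  0.831  1.846 -0.207  1.13   0.077]
```

View pics/s12c.png

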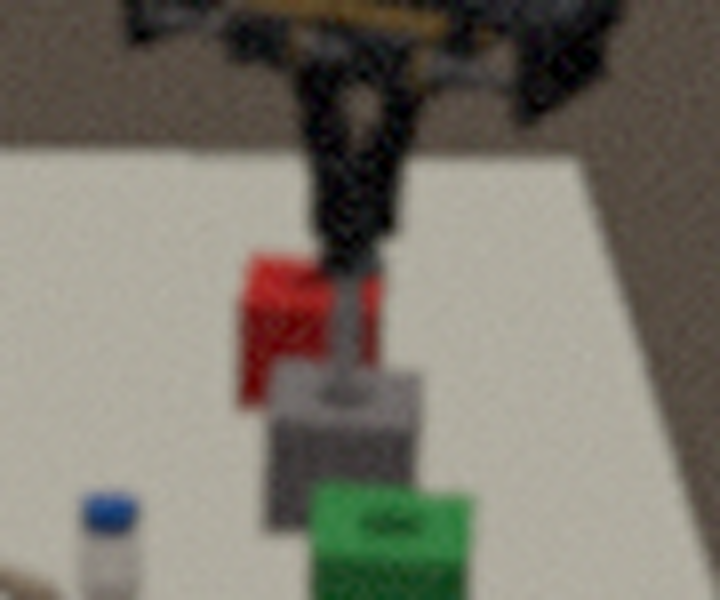

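Call:
step_arm:
  increments: [0.5, 0, 0, 0, 0, 0, 0.5, 0, 0, 0, 0, 0, 0.5, 0, 0, 0, 0, 0, 0, 0, 0, 0, 0, 0]

```text
time: 23.9
position: [0.4929, -0.2532, 0.1009]
tool_rot: [1.586, 0.912, -1.587]
ft_force: [-0.5, 0.6, -1.0]
grip_width: 0.152
```

Call:
step_arm:
  increments: [0.8, 0, 0, 0, 0, 0, 0.8, 0, 0, 0, 0, 0, 0, 0, 0, 0, 0, 0]

```text
time: 24.28
position: [0.4926, -0.2531, 0.0846]
tool_rot: [1.586, 0.913, -1.588]
ft_force: [-0.6, -0.1, -1.0]
grip_width: 0.157
```

```bash
python3 - <<'E'
from h import *
info()
E
```

```text
t 24.27 pos [ 0.4926 -0.2531  0.0846] psi -0.528 toolx [-1.8e-03  5.0e-04 -1.0e+00] F [-0.62 -0.11 -1.01] T [-0.081  0.111  0.02 ] w 0.1571 q [-0.279  0.297  0.816  1.877 -0.244  1.073  0.105]
```

In the hole with no contact forces. Lowering to about 1 mm above seating.

Call:
step_arm:
  increments: [0.7, 0.05, 0, 0, 0, 0, 0.7, 0, 0, 0, 0, 0, 0.5, 0, 0, 0, 0, 0, 0, 0, 0, 0, 0, 0, 0, 0, 0, 0, 0, 0]

```text
time: 24.9
position: [0.4939, -0.2538, 0.0667]
tool_rot: [1.587, 0.911, -1.586]
ft_force: [0.0, -0.2, -0.9]
grip_width: 0.157
```

```bash
python3 - <<'E'
from h import *
info()
E
```

```text
t 24.9 pos [ 0.4939 -0.2538  0.0667] psi -0.528 toolx [ 3.e-04 -1.e-04 -1.e+00] F [ 0.01 -0.23 -0.91] T [-0.127  0.075 -0.048] w 0.1569 q [-0.265  0.323  0.805  1.89  -0.269  1.039  0.124]
```

Call:
step_arm:
  increments: [0.15, 0, 0, 0, 0, 0, 0.1, 0, 0, 0, 0, 0, 0.05, 0, 0, 0, 0, 0, 0, 0, 0, 0, 0, 0]

```text
time: 25.4
position: [0.4938, -0.2537, 0.0637]
tool_rot: [1.587, 0.912, -1.586]
ft_force: [-0.1, 0.4, -0.1]
grip_width: 0.158
```

```bash
python3 - <<'E'
from h import *
info()
E
```

```text
t 25.4 pos [ 0.4938 -0.2537  0.0637] psi -0.528 toolx [ 1.e-04  2.e-04 -1.e+00] F [-0.11  0.36 -0.07] T [-0.048  0.245  0.027] w 0.1579 q [-0.263  0.328  0.803  1.893 -0.273  1.034  0.127]
```

Call:
step_arm:
  increments: [0, 0, 0, 0, 0, 0, 0, 0, 0, 0, 0, 0, 0, 0, 0, 0, 0, 0, 0, 0, 0, 0, 0, 0, 0, 0, 0, 0, 0, 0]
  fingers: 60

```text
time: 26.02
position: [0.4938, -0.2537, 0.0635]
tool_rot: [1.587, 0.911, -1.587]
ft_force: [-0.4, -0.4, 0.7]
grip_width: 0.575
```

Call:
step_arm:
  increments: [-1, 0, 0, 0, 0, 0, -1.5, 0, 0, 0, 0, 0, -2, 0, 0, 0, 0, 0, -3, 0, 0, 0, 0, 0, -4, 0, 0, 0, 0, 0, -4, -2, 0, 0, 0, 0, 0, -5, 0, 0, 0, 0, 0, -5, 0, 0, 0, 0, 0, 0, 0, 0, 0, 0, 0, 0, 0, 0, 0, 0]

```text
time: 27.28
position: [0.391, -0.1938, 0.2198]
tool_rot: [1.589, 0.91, -1.584]
ft_force: [-0.1, 0.4, -0.5]
grip_width: 0.6
```

```bash
python3 - <<'E'
from h import *
info()
b=save('s13','side'); t=save('t13','top')
A=cv2.resize(b[140:245,270:370,::-1],None,fx=5.5,fy=5.5,interpolation=cv2.INTER_CUBIC)
cv2.imwrite('pics/s13c.png',A)
for c in('top','side'):
    ctrl.get_image(c)
    for n in('key','key_rest','stud_top'):
        print(c,n,[(round(d['score'],2),w(c,d['xyz']).round(4).tolist()) for d in ctrl.spot_point(c,n)[:2]])
E
```

```text
t 27.27 pos [ 0.391  -0.1938  0.2198] psi -0.5284 toolx [ 3.4e-03  6.0e-04 -1.0e+00] F [-0.13  0.44 -0.49] T [-0.151  0.075  0.013] w 0.6003 q [-0.467 -0.243  0.76   1.974  0.169  1.345 -0.288]
top key []
top key_rest [(0.93, [0.4982, -0.3785, -0.0009]), (0.6, [0.4811, -0.1271, -0.0009])]
top stud_top [(0.47, [0.578, 0.0657, 0.0734])]
side key [(0.51, [0.4907, -0.254, 0.0013]), (0.33, [0.5799, 0.0638, 0.0713])]
side key_rest [(0.86, [0.481, -0.1313, -0.0048]), (0.67, [0.4977, -0.3736, -0.0014])]
side stud_top [(0.53, [0.5811, 0.0662, 0.072])]
```

View pics/s13c.png

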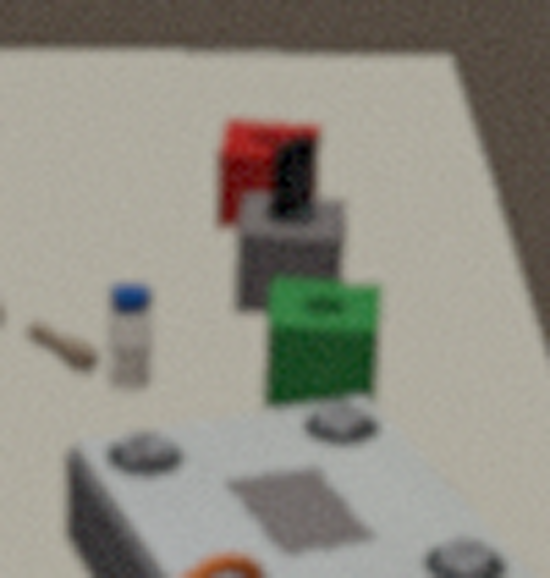

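View pics/t13.png

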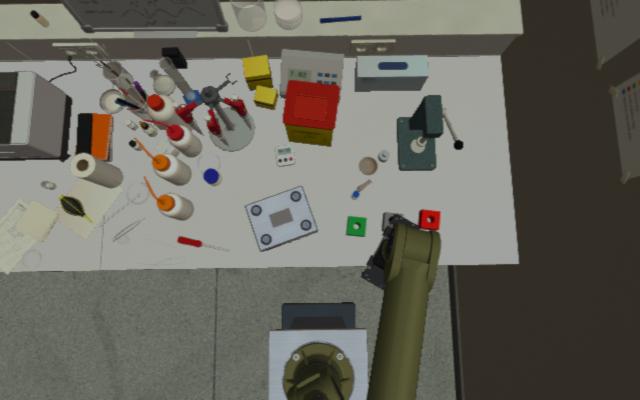

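Call:
step_arm:
  increments: [-1, 0, -4.5, -0.06, 0, 0, -1, 0, -4.5, -0.06, 0, 0, 0, 0, -4.5, -0.06, 0, 0, 0, 0, -4.5, -0.06, 0, 0, 0, 0, 0, 0, 0, 0, 0, 0, 0, 0, 0, 0]

```text
time: 28.52
position: [0.4661, -0.0312, 0.2383]
tool_rot: [1.417, 1.058, -1.419]
ft_force: [-0.4, 0.1, 0.4]
grip_width: 0.597
```

```bash
python3 - <<'E'
from h import *
info()
t=save('t14','top')
a=cv2.resize(t[205:237,377:413,::-1],(400,356),interpolation=cv2.INTER_CUBIC)
b=cv2.resize(t[180:255,240:324,::-1],(400,356),interpolation=cv2.INTER_CUBIC)
cv2.imwrite('pics/t14c.png',np.hstack([a,b]))
for n in('key','key_rest','vial','timer','jar','driver'): print(n,[(round(d['score'],2),w('top',d['xyz']).round(4).tolist()) for d in ctrl.spot_point('top',n)[:3]])
E
sed -i 's/top0/t14/' fit.py; python3 fit.py
```

```text
t 28.52 pos [ 0.4661 -0.0312  0.2383] psi -0.2885 toolx [-7.e-04 -9.e-04 -1.e+00] F [-0.36  0.12  0.35] T [-0.145  0.014  0.023] w 0.5967 q [-0.635 -0.119  0.602  1.878  0.069  1.363 -0.339]
key [(0.67, [0.4952, -0.254, 0.0045])]
key_rest [(0.76, [0.4821, -0.1318, -0.0021]), (0.64, [0.4981, -0.379, -0.004]), (0.54, [0.4916, -0.2515, 0.0032])]
vial [(0.53, [0.5859, -0.1316, 0.0043])]
timer [(0.76, [0.7341, 0.1036, -0.0039])]
jar [(0.7, [0.4947, -0.2517, 0.0049]), (0.59, [0.6584, 0.3469, -0.0051]), (0.19, [0.5084, 0.1145, -0.0028])]
driver [(0.77, [0.4265, 0.3719, 0.0024])]
key [ 0.4913536  -0.25212484 -0.5241859 ] 0.22727273404598236
rest [ 0.49130527 -0.25286469 -0.12732257] 0.016859810799360275
```

View pics/t14c.png

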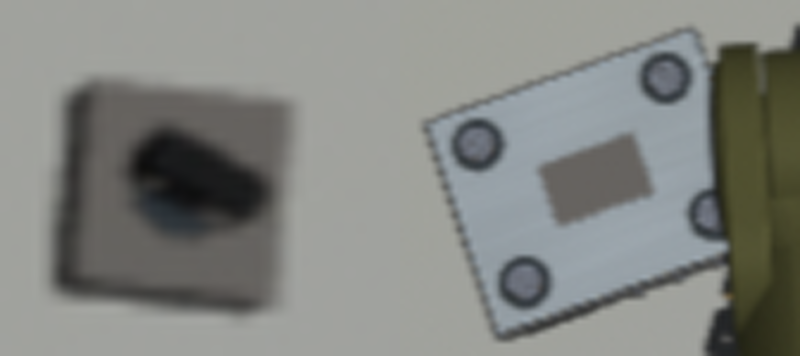

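Key stands centred in its rest (fit: within 1 mm of the centre), the stud head sits low like the others, and the bystanders are unmoved. Handing in.

```bash
python3 -c "
from bench import ctrl
print(ctrl.close_job())"
```

```text
the job is handed in; nothing more can be done
None
```

I turned the open stud (module corner x +50, y −68 mm) into its catch with the key, stood the key back in its grey rest, and handed the job in at about 29 s. Closing the job gives no verdict.

**Turning:** I pressed with roughly 10–12 N and turned clockwise. At about 1.05 rad of tool turn the head began to sink, so I stopped turning and pressed it home. The highest force I read was about 12 N. These readings were taken between moves, not continuously.

**Stud:** The stud sank about 10.8 mm when pressed home and sprang back to about 8.5 mm when I eased off. The final pictures show its head low like the other three. The stud's own turn angle can't be seen, and the key has 0.2 rad of play, so I estimate it at 0.85–1.05 rad.

**Key:** A fit to the last top picture puts it within about 1 mm of the rest's centre. In the side picture it stands upright with the collar on the block, and the gripper is clear of it.

**Bystanders:** The vial, timer, jar and screwdriver were all found within about 4 mm of their starting positions, which is within the detector's error.

**Disagreements:**
- **Arm against cameras:** They differed by about 3 mm in x. I aligned the key over the stud and the rest from its place relative to them in the side pictures.
- **Final detection:** The detector placed the key about 4 mm from the rest in the last top picture, against my fit's 1 mm. I relied on the fit because the picture supports it.

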